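Find the free-running guide wheel and fit it to the die carriage

ROBOT

A 6-joint arm with a two-finger parallel gripper is mounted at the origin on the work surface. World frame = base frame: x ahead of the robot, y to its left, z up, the work surface at z = 0. Lengths are in m, angles in rad, forces in N, time in s.
With the tool pointing down it reaches from about 0.275 to 0.975 m from the base axis. Payload 8.4 kg.
Tool frame: the origin (TCP) lies on the centre line of the jaws, within the pads' length; the fingertips stand 25 mm ahead of it and the grasp point (between the pads) lies 6 mm ahead of it (robot.tips_ahead is the distance from the TCP to the fingertips, in m); x points along the fingers, y is the direction in which the jaws open and shut, and the axes are right-handed (so a half turn about x gives the same grasp; the last joint's range is limited). The gripper opens to 92 mm and grips with 3 to 60 N. Pads are 20 mm wide; open, the fingers measure 128 mm over their backs; the gripper's body (75 mm by 189 mm) begins 69 mm behind the grasp point.
Start: joints at [1.142, 0.353, 1.633, -0, 1.155, -0.002], TCP at [0.259, 0.569, 0.218] pointing down, gripper open.
Joint ranges: [-2.63, 2.63], [-0.92, 2.1], [0.06, 2.66], [-1.3, 4.44], [0, 2.69], [-3.02, 3.02]. Speed limits (rad/s): [2.22, 2.22, 2.79, 3.14, 3.14, 3.14].

INTERFACE

Orientations are given as a 3x3 rotation matrix whose columns are the frame's x, y, z axes.
In Python, from cell import monitor, vision, order, robot gives the robot as it stands.
- The arm moves only by the shell command python3 -m handwheel 'ROWS'. ROWS is JSON, a list of rows, each an object with "linear": the shift along the world's x, y, z in mm, a list of three; "yaw": the turn about the world's z in degrees; "gripper": the finger opening in mm, from 0 to 91.9. In form: [{"linear": [dx, dy, dz], "yaw": yaw, "gripper": gripper}, ...]. A call has 1 to 10 rows; each row is the pose to reach, as a shift and turn from the pose measured when the call began; what a row does not reach only later rows make up. A row lasts 1/12 s, in which the tool goes at most 41.7 mm and 7.16 degrees, less where a joint would pass 70% of its speed; a pose out of reach is approached as far as the arm can. A call with a gripper value outside its range is refused whole. The fingers move at their own pace and stop on an object; the grip force is fixed at half the most. Time passes only in rows, so rows that repeat a pose let the fingers close. It gives the time, the measured TCP pose, the force and the opening at its end, in the units of the state.
- monitor.observe(): the state, without advancing time (a new reading comes with each control period).
- vision.get_image(name): name is "scene" or "top" or "wrist"; returns the picture (480x640x3 uint8, blue, green, red); there is no depth.
- vision.camera_params(name): a dict with "camera_matrix" (3x3 intrinsics, pixels), "k1" (the pictures are not rectified: a ray, as slopes to the right and down, at radius r is drawn at 1 + k1 r^2 times it, then the intrinsics apply), "world_from_camera" (4x4, takes a point from camera to world coordinates). Camera axes: x right, y down, z forward; pixel columns grow to the right and rows downward; lengths in m; the calibration is good to about 2 mm. A picture is of the moment at which its call begins: read the wrist's pose just before it. camera_params takes no time and is no camera call; for the wrist camera it gives the pose at the moment of the call.
- order.finish_job(): hands the job in, once; it reports no verdict.
The state is a dict: "clock": time; "joint_positions": joint angles; "qd": joint speeds; "tau": joint torques, N m; "eef_pos": TCP position; "tool_rot": TCP orientation; "contact_force": force on the tool from outside, world axes, zero at the start; "torque": the same for the moment, N m; "opening": finger opening in m.
Only numpy, scipy, OpenCV 4.12 (cv2) and the standard library are available. Lean on these libraries where they do the work, as an engineer would, in place of code of your own. Each camera call takes 0.05 s, during which the arm holds its last target. There are 200 camera calls.

TASK

Turn each of the three guide wheels in the rack at least a tenth of a turn with a fingertip, not back again, and feel which one runs freely and which bind. Fit the free-running one into the empty corner bore of the upside-down die carriage, square neck fully home, let go, and push its rim on gently there to check that it still turns under a light touch. Leave the wheels that bind standing in the rack; never push a rim hard or force a stud, and leave the other things where they are.

Things in the scene. Friction and masses are not known exactly. Their poses are not given: they have to be found in the camera images.
- wheel_1: guide wheel on its stud, 0.7 kg, standing in a rack socket. Origin: on its axis, at the foot of the stud's collar, which rests on the plate. Above it, on the axis: collar 60 mm dia. to 5 mm; steel wheel rim 84 mm dia. from 6 to 22 mm; dark hexagon stud end from 22 to 58 mm, 26 mm across flats, one pair of flats facing this body's +y and -y. z up.
- wheel_2: a second wheel just like wheel_1; which wheel stands in which socket varies. Below the origin: square neck 18 x 18 mm with flats along x and y, 24 mm long, last 8 mm tapering to 12 mm; any quarter turn fits. It keeps the stud from turning in a socket, but for 5 degrees of play; only the rim turns. Carry it by the hexagon.
- wheel_3: a third wheel just like wheel_1. On each rim's top face three cap screw heads, 13 mm dia., stand from 22 to 34 mm above the origin, 120 degrees apart, centres 32 mm from the axis: a fingertip against the side of one pushes the rim round. Pushed hard, higher up or jerkily, a wheel leans or lifts in its socket.
- wheel_1_rim (a joint): turn of wheel_1's rim on its stud, rad, counter-clockwise from above positive, no stops, about 0 at the start. At value 0 one screw head lies on the wheel's +x axis. Counts as turned while at least 0.5 rad from 0 either way; all three must stand so at one moment.
- wheel_2_rim (a joint): turn of wheel_2's rim, as for wheel_1. Bearings are sealed and packed with grease: no rim coasts when let go, so free and binding wheels look alike; only the push needed while the rim is being turned tells them apart.
- wheel_3_rim (a joint): turn of wheel_3's rim, as for wheel_1. For any of the wheels: a free-running one needs under 2 N at a screw head while moved slowly (up to 80 mm/s); one that binds needs 5.5 to 9 N, all the way round.
- rack: aluminium rack plate fixed to the bench, 100 mm (its x) by 340 mm (its y), 28 mm thick, with three square sockets (19.4 mm wide, right through) in a row along its y, 120 mm apart, the middle one at the plate's centre. Origin: centre of its underside, on the bench. Socket sides lie along its x and y.
- carriage: grey die carriage of the press, fixed upside down on two wooden battens: plate 300 mm (its x) by 260 mm (its y), top face 48 mm above the bench, a perforated steel die plate 3 mm proud in its middle, and a like wheel already fitted at three corners, 170 and 210 mm from the empty bore. Origin: on the bench under the plate's centre.
- bore (a point): centre of the mouth of the carriage's empty bore, at the plate's top face 48 mm above the bench, corner towards the robot and its right, at x -105, y -85 mm of the carriage. A square hole 19.4 mm wide, clear through the 28 mm plate, sides along the carriage's x and y, as are this point's axes. A wheel fully home has its origin here.
- locknut: steel hexagon lock nut, 30 mm across, 14 mm high, lying on the middle of the carriage; origin at its underside, to be left alone
- washer: flat steel washer, 38 mm outside, 4 mm thick, lying on the middle of the carriage; origin at its underside, to be left alone
- wrench: steel combination spanner, 200 mm long, 8 mm thick, lying on the bench behind the rack; origin at its underside, to be left alone
- scraper: flat scraper with black handle, 240 mm long, lying on the bench behind the rack; origin at its underside, to be left alone
- grease_tin: steel grease tin, 84 mm diameter, 75 mm high, standing to the right of the rack; origin at its underside, to be left alone
- punch: steel press punch, foot 60 mm diameter, 95 mm high, standing to the right of the rack; origin at its underside, to be left alone
- sample_jar: clear jar with white lid, 60 mm diameter, 80 mm high, standing to the right of the rack; origin at its underside, to be left alone
Mind the look-alikes: they are no part of the job. What is shaped like the wheel_2 but orange or turquoise is not meant.

How it is judged:
On the way, in this order (a step that is already met when the one before it is completed fails the run):
1. the rims of all three wheels stand turned by at least 0.5 rad ((value of joint wheel_1_rim above 0.5 rad or value of joint wheel_1_rim below -0.5 rad) and (value of joint wheel_2_rim above 0.5 rad or value of joint wheel_2_rim below -0.5 rad) and (value of joint wheel_3_rim above 0.5 rad or value of joint wheel_3_rim below -0.5 rad)), for 0.1 s.
2. a wheel seated in the carriage's bore turns faster than 0.25 rad/s while the fingers push it with less than 3.5 N (((distance between wheel_1 and bore below 0.004 m and z of wheel_1 in the frame of bore below 0.002 m and angle between wheel_1's own z axis and vertical below 0.08 rad and (velocity of joint wheel_1_rim above 0.25 rad/s or velocity of joint wheel_1_rim below -0.25 rad/s) and contact force between the fingers and wheel_1 below 3.5 N) or (distance between wheel_2 and bore below 0.004 m and z of wheel_2 in the frame of bore below 0.002 m and angle between wheel_2's own z axis and vertical below 0.08 rad and (velocity of joint wheel_2_rim above 0.25 rad/s or velocity of joint wheel_2_rim below -0.25 rad/s) and contact force between the fingers and wheel_2 below 3.5 N) or (distance between wheel_3 and bore below 0.004 m and z of wheel_3 in the frame of bore below 0.002 m and angle between wheel_3's own z axis and vertical below 0.08 rad and (velocity of joint wheel_3_rim above 0.25 rad/s or velocity of joint wheel_3_rim below -0.25 rad/s) and contact force between the fingers and wheel_3 below 3.5 N))), for 0.1 s.
At the end, for the whole second after the job is handed in: The free-running wheel stands in the bore, collar down on the plate (2 mm), origin within 4 mm of the bore's point, upright within 4.5 degrees, at rest; the binding wheels stand in their own sockets, within 6 mm of where they were, upright within 4.5 degrees (((distance between wheel_1 and bore below 0.004 m and z of wheel_1 in the frame of bore below 0.002 m and angle between each of wheel_1, wheel_2, wheel_3's own z axis and vertical below 0.08 rad and linear speed of wheel_1 below 0.01 m/s and distance of each of wheel_2, wheel_3 from where it was at the start of the episode below 0.006 m) or (distance between wheel_2 and bore below 0.004 m and z of wheel_2 in the frame of bore below 0.002 m and angle between each of wheel_2, wheel_1, wheel_3's own z axis and vertical below 0.08 rad and linear speed of wheel_2 below 0.01 m/s and distance of each of wheel_1, wheel_3 from where it was at the start of the episode below 0.006 m) or (distance between wheel_3 and bore below 0.004 m and z of wheel_3 in the frame of bore below 0.002 m and angle between each of wheel_3, wheel_1, wheel_2's own z axis and vertical below 0.08 rad and linear speed of wheel_3 below 0.01 m/s and distance of each of wheel_1, wheel_2 from where it was at the start of the episode below 0.006 m))); the robot touches nothing.
It fails at once if a finger pushes a wheel's rim with more than 20 N (contact force between the fingers and wheel_1_rim above 20 N or contact force between the fingers and wheel_2_rim above 20 N or contact force between the fingers and wheel_3_rim above 20 N).
It fails at once if a wheel is pressed against the carriage with more than 50 N (contact force between any of wheel_1, wheel_2, wheel_3 and carriage above 50 N).
It fails at once if a bystander is shifted by more than 25 mm (distance of any of locknut, washer, wrench, scraper, grease_tin, punch, sample_jar from where it was at the start of the episode above 0.025 m).
It also fails if it takes over 67 s, if anything falls off the work surface, if the arm or the gripper's body presses on something with over 40 N, if the wrist force passes 120 N, or if a joint passes its speed limit or range.

## Working session

There is one attempt and no reset: what is moved stays moved. The work goes in short steps, Python scripts to look and compute and a shell command to move; the robot and the scene stay as the last step left them, time stands still between calls to the robot, and variables do not carry over. Pictures are saved under pics/ and viewed, about 8 in all and at most 12, crops included, and the job is handed in when it is done.

```bash
ls; mkdir -p pics
python3 - <<'E'
from cell import monitor, vision, order, robot
import cv2
s=monitor.observe();print({k:s[k] for k in('clock','eef_pos','tool_rot','contact_force','opening')})
for n in('scene','top'):
    im=vision.get_image(n);cv2.imwrite(f'pics/{n}0.png',im);p=vision.camera_params(n);print(n,p)
print(robot.tips_ahead)
E
```

```text
pics
{'clock': 0.0, 'eef_pos': array([0.25852238, 0.56848603, 0.21737107]), 'tool_rot': array([[-5.69640985e-04,  4.13953098e-01,  9.10298032e-01],
       [-1.22371069e-03,  9.10297210e-01, -4.13953490e-01],
       [-9.99999089e-01, -1.34974631e-03, -1.19837666e-05]]), 'contact_force': array([-0.69803837,  0.47801093,  0.22466702]), 'opening': 0.09162717568100823}
scene {'camera_matrix': array([[561.75169704,   0.        , 326.70612094],
       [  0.        , 561.75169704, 244.35760978],
       [  0.        ,   0.        ,   1.        ]]), 'k1': -0.005617611652721236, 'world_from_camera': array([[-0.75241213,  0.54694522, -0.36705164,  1.05534647],
       [ 0.65857996,  0.61435192, -0.43456203,  0.47465676],
       [-0.01218274, -0.5687026 , -0.822453  ,  1.18052399],
       [ 0.        ,  0.        ,  0.        ,  1.        ]])}
top {'camera_matrix': array([[590.34867779,   0.        , 320.04488803],
       [  0.        , 590.34867779, 241.6174579 ],
       [  0.        ,   0.        ,   1.        ]]), 'k1': 0.018646547167762588, 'world_from_camera': array([[-0.0112483 , -0.99693496,  0.07742193,  0.42409704],
       [-0.99978136,  0.00984791, -0.01844585, -0.08946731],
       [ 0.01762687, -0.07761248, -0.99682777,  1.68650008],
       [ 0.        ,  0.        ,  0.        ,  1.        ]])}
0.025
```

View pics/top0.png

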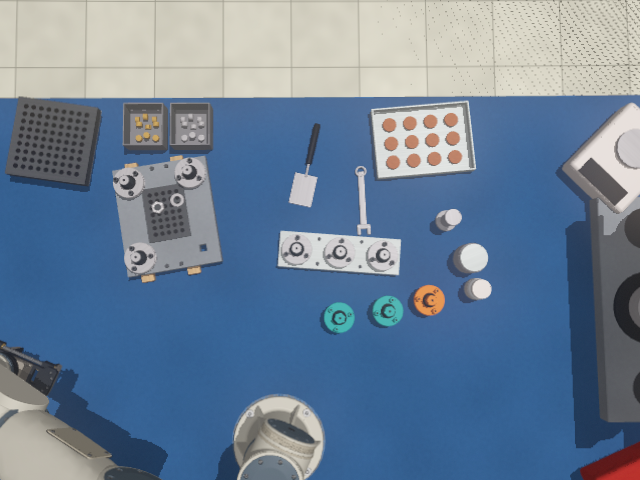

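View pics/scene0.png

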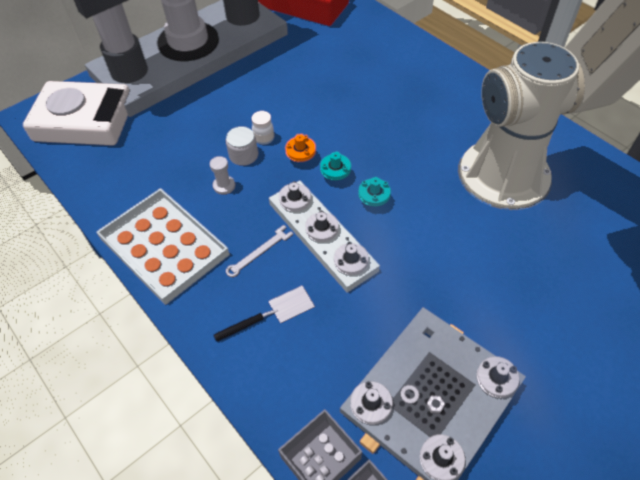

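The top view shows the rack with three steel wheels at about (296,249), (340,253) and (382,256). The carriage is on the left with its empty bore at (203,247). The orange and turquoise wheels at (430,300), (388,311) and (339,318) are decoys.

```bash
cat > h.py <<'E'
import numpy as np, cv2
from cell import monitor, vision, order, robot
def undist(uv,p):
    K=p['camera_matrix'];k=p['k1']
    return cv2.undistortPoints(np.float64(uv).reshape(-1,1,2),K,np.array([k,0,0,0.])).reshape(-1,2)
def cast(uv,p,z):
    T=p['world_from_camera'];n=undist(uv,p)
    d=np.c_[n,np.ones(len(n))]@T[:3,:3].T
    o=T[:3,3];return o+d*((z-o[2])/d[:,2])[:,None]
def proj(X,p):
    T=p['world_from_camera'];c=(np.atleast_2d(X)-T[:3,3])@T[:3,:3]
    n=c[:,:2]/c[:,2:];n=n*(1+p['k1']*(n**2).sum(1,keepdims=True))
    return n@p['camera_matrix'][:2,:2].T+p['camera_matrix'][:2,2]
def cap(n,f):
    p=vision.camera_params(n);im=vision.get_image(n);cv2.imwrite(f,im);return im,p
E
python3 - <<'E'
from h import *
p=vision.camera_params('top');im=cv2.imread('pics/top0.png')
hsv=cv2.cvtColor(im,cv2.COLOR_BGR2HSV)
m=((hsv[...,1]<110)).astype(np.uint8)*255
for name,(x0,y0,x1,y1),z in(('rack',(270,225,410,282),.028),('car',(100,150,230,285),.048)):
    c=np.zeros_like(m);c[y0:y1,x0:x1]=m[y0:y1,x0:x1]
    cs=cv2.findContours(c,0,2)[0];k=max(cs,key=cv2.contourArea)
    W=cast(k.reshape(-1,2).astype(float),p,z)[:,:2]
    r=cv2.minAreaRect((W*1000).astype(np.float32));print(name,r)
print('wheels z.05',cast([(296,249),(340,253),(382,256)],p,.075))
print('bore',cast([(203,247)],p,.048))
print('bystanders',cast([(430,300),(388,311),(339,318)],p,.05))
T=vision.camera_params('wrist');s=monitor.observe()
R=s['tool_rot'];Tc=T['world_from_camera'];print('cam in tool',R.T@(Tc[:3,3]-s['eef_pos']),R.T@Tc[:3,:3],T['camera_matrix'][0,0])
E
```

```text
rack ((535.3571166992188, -174.43858337402344), (344.8462219238281, 140.54046630859375), 85.29046630859375)
car ((623.7689819335938, 304.9833984375), (338.0149230957031, 267.90484619140625), 9.026346206665039)
wheels z.05 [[ 0.52966741 -0.05332092  0.075     ]
 [ 0.51748663 -0.17353667  0.075     ]
 [ 0.50809174 -0.28847737  0.075     ]]
bore [[0.53960321 0.20470055 0.048     ]]
bystanders [[ 0.38620623 -0.42214358  0.05      ]
 [ 0.35729326 -0.30515764  0.05      ]
 [ 0.33971836 -0.16958109  0.05      ]]
cam in tool [-0.16566933  0.00132032 -0.07339113] [[-8.91723995e-04 -2.57930040e-01  9.66163185e-01]
 [ 9.99999332e-01 -9.41027309e-04  6.71733511e-04]
 [ 7.35925691e-04  9.66163138e-01  2.57930706e-01]] 393.22882525916486
```

```bash
python3 -m handwheel '[{"linear":[22,-33,8],"yaw":3.3,"gripper":0},{"linear":[44,-66,16],"yaw":6.7,"gripper":0},{"linear":[66,-99,24],"yaw":10,"gripper":0},{"linear":[88,-132,32],"yaw":13.4,"gripper":0},{"linear":[110,-165,40],"yaw":16.7,"gripper":0},{"linear":[132,-198,48],"yaw":20,"gripper":0},{"linear":[154,-231,56],"yaw":23.4,"gripper":0},{"linear":[176,-264,64],"yaw":26.7,"gripper":0},{"linear":[198,-297,72],"yaw":30,"gripper":0},{"linear":[220,-330,80],"yaw":33.5,"gripper":0}]'
python3 -m handwheel '[{"linear":[15,-20,0],"yaw":0,"gripper":0},{"linear":[27,-34,0],"yaw":0,"gripper":0},{"linear":[27,-34,0],"yaw":0,"gripper":0},{"linear":[27,-34,0],"yaw":0,"gripper":0}]'
python3 - <<'E'
from h import *
im,p=cap('wrist','pics/w_car.png')
c=proj([[.5396,.2047,.048]],p);print(c,monitor.observe()['eef_pos'])
E
```

```text
clock: 0.93
eef_pos: [0.479, 0.2367, 0.2977]
tool_rot: [[-0.0, -0.16, 0.987], [-0.001, 0.987, 0.16], [-1.0, -0.001, -0.0]]
contact_force: [-0.3, 0.6, 0.1]
opening: 0.0274
clock: 1.27
eef_pos: [0.5061, 0.202, 0.2973]
tool_rot: [[-0.001, -0.158, 0.987], [-0.001, 0.987, 0.158], [-1.0, -0.001, -0.001]]
contact_force: [0.3, -0.9, 0.1]
opening: 0.0011
[[321.29756492 226.47942849]] [0.50562228 0.20270207 0.29730459]
```

View pics/w_car.png

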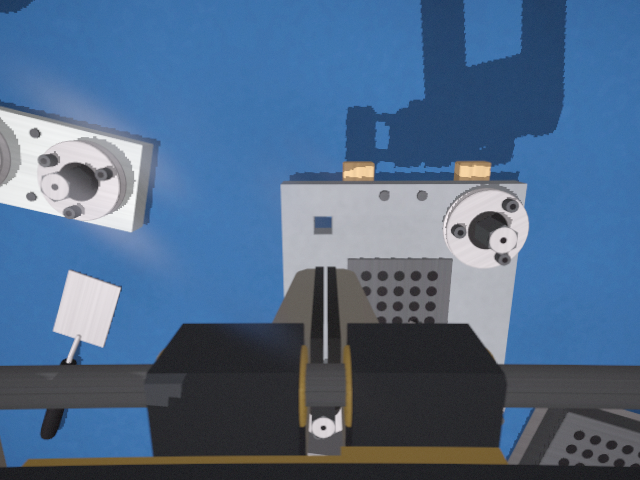

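The wrist view has the robot side at the top. The bore is the dark square at (323,225) and the carriage edges run parallel to the image axes. Measuring the bore now.

Run:
```python
from h import *
p=vision.camera_params('wrist');im=cv2.imread('pics/w_car.png')
g=cv2.cvtColor(im,cv2.COLOR_BGR2GRAY)
x0,y0=300,202;c=g[y0:248,x0:347];pl=np.median(c);
c4=cv2.resize(c,None,fx=8,fy=8,interpolation=cv2.INTER_LINEAR)
for f in(.75,.8,.85,.9):
    m=(c4<pl*f).astype(np.uint8);k=max(cv2.findContours(m,0,2)[0],key=cv2.contourArea).reshape(-1,2)
    uv=(k+.5)/8-.5+[x0,y0];W=cast(uv,p,.048)[:,:2]*1000
    print(f,cv2.minAreaRect(W.astype(np.float32)))
# carriage edges, points on near edge & left edge
sat=cv2.cvtColor(im,cv2.COLOR_BGR2HSV)[...,1]
top=[(x,next(y for y in range(160,230) if (sat[y:y+5,x]<60).all())) for x in list(range(288,340,4))+list(range(380,450,4))]
W=cast(top,p,.048)[:,:2];v=cv2.fitLine(W.astype(np.float32),cv2.DIST_HUBER,0,.01,.01).ravel();print('near edge',np.degrees(np.arctan2(v[1],v[0])),v[2:])
lef=[(next(x for x in range(260,330) if (sat[y,x:x+5]<60).all()),y) for y in range(190,265,4)]
W=cast(lef,p,.048)[:,:2];v2=cv2.fitLine(W.astype(np.float32),cv2.DIST_HUBER,0,.01,.01).ravel();print('left edge',np.degrees(np.arctan2(v2[1],v2[0])),v2[2:])
```

```text
0.75 ((537.06396484375, 206.52786254882812), (19.625181198120117, 19.716243743896484), 9.121288299560547)
0.8 ((537.0476684570312, 206.5858917236328), (20.21099853515625, 20.098331451416016), 9.279233932495117)
0.85 ((537.11962890625, 206.605224609375), (20.62834358215332, 20.641023635864258), 9.244743347167969)
0.9 ((537.1790161132812, 206.6133270263672), (21.347930908203125, 21.421649932861328), 9.391472816467285)
near edge -80.92191 [0.480674  0.2568116]
left edge 9.245006 [0.5564554  0.16498199]
```

```bash
python3 -m handwheel '[{"linear":[-5,-39,0],"yaw":-1.5,"gripper":0},{"linear":[-10,-78,0],"yaw":-3,"gripper":0},{"linear":[-15,-117,0],"yaw":-4.5,"gripper":0},{"linear":[-20,-156,0],"yaw":-6,"gripper":0},{"linear":[-25,-195,0],"yaw":-7.5,"gripper":0},{"linear":[-25,-234,0],"yaw":-9,"gripper":0},{"linear":[-25,-273,0],"yaw":-10.5,"gripper":0},{"linear":[-25,-312,0],"yaw":-12,"gripper":0},{"linear":[-25,-351,0],"yaw":-13.5,"gripper":0},{"linear":[-25,-372,0],"yaw":-14.1,"gripper":0}]'
python3 -m handwheel '[{"linear":[40,0,0],"yaw":0,"gripper":0},{"linear":[65,0,0],"yaw":0,"gripper":0},{"linear":[65,0,0],"yaw":0,"gripper":0},{"linear":[65,0,0],"yaw":0,"gripper":0}]'
python3 - <<'E'
from h import *
im,p=cap('wrist','pics/w_rack.png')
print(proj([[.53,-.053,.05],[.5175,-.1735,.05],[.508,-.288,.05]],p),monitor.observe()['eef_pos'])
E
```

```text
clock: 2.15
eef_pos: [0.4804, -0.1713, 0.2973]
tool_rot: [[-0.001, 0.087, 0.996], [-0.002, 0.996, -0.087], [-1.0, -0.002, -0.001]]
contact_force: [0.4, 0.3, 0.5]
opening: 0.0004
clock: 2.48
eef_pos: [0.5458, -0.1699, 0.2965]
tool_rot: [[-0.003, 0.086, 0.996], [-0.001, 0.996, -0.086], [-1.0, -0.001, -0.003]]
contact_force: [-0.6, 0.0, 0.4]
opening: 0.0003
[[434.15620791 172.71691241]
 [317.82252425 170.8445073 ]
 [207.32100578 171.090057  ]] [ 0.54494635 -0.16987857  0.29662986]
```

View pics/w_rack.png

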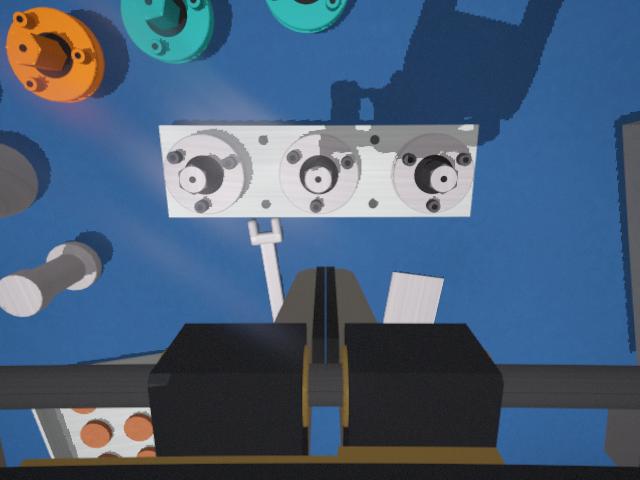

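All three wheels stand alike. Each has one screw on the far (+x) side, at (201,206), (316,205) and (433,205), and two on the robot side. The light hexagon tops are at (193,179), (318,179) and (443,179).

```bash
python3 - <<'E'
from h import *
p=vision.camera_params('wrist');im=cv2.imread('pics/w_rack.png')
hsv=cv2.cvtColor(im,cv2.COLOR_BGR2HSV)
m=np.zeros(im.shape[:2],np.uint8);m[115:225,150:490]=(hsv[115:225,150:490,1]<100)
k=max(cv2.findContours(m,0,2)[0],key=cv2.contourArea)
W=cast(k.reshape(-1,2).astype(float),p,.028)[:,:2]*1000
r=cv2.minAreaRect(W.astype(np.float32));print('rack',r)
# long-edge lines
for nm,rows,rev in(('far',range(222,180,-1),0),('near',range(118,150),0)):
    pts=[]
    for x in range(185,460,6):
        for y in rows:
            if hsv[y,x,1]<80: pts.append((x,y));break
    W=cast(np.float64(pts),p,.028)[:,:2];v=cv2.fitLine(W.astype(np.float32),cv2.DIST_HUBER,0,.003,.003).ravel();print(nm,np.degrees(np.arctan2(v[1],v[0])),v[2:])
g=cv2.cvtColor(im,cv2.COLOR_BGR2GRAY)
for u,vv in((193,179),(318,179),(443,179)):
    c=g[vv-18:vv+19,u-18:u+19];t=cv2.resize(c,None,fx=4,fy=4,interpolation=cv2.INTER_CUBIC)
    mm=(t>130).astype(np.uint8);n,l,st,ce=cv2.connectedComponentsWithStats(mm)
    i=l[74,80] or l[66,74] or l[80,66];print('hex top',st[i,2:]/4,ce[i]/4+[u-18,vv-18],cast([ce[i]/4+[u-18,vv-18]],p,.086))
E
python3 - <<'E'
import cv2
im=cv2.imread('pics/w_rack.png')[120:225,155:485]
cv2.imwrite('pics/crop1.png',cv2.resize(im,(792,252),interpolation=2))
E
```

```text
rack ((519.3068237304688, -178.360107421875), (351.5496520996094, 118.64484405517578), 85.0634994506836)
far 85.34937 [ 0.5691074  -0.19121364]
near 83.956665 [ 0.46944034 -0.16716714]
hex top [  37.    33.  1584.5] [202.82368255 173.84951878] [[ 0.50631092 -0.28171364  0.086     ]]
hex top [  37.    33.  2052.5] [319.5772838  172.35648599] [[ 0.51433619 -0.17096439  0.086     ]]
hex top [  37.    37.  1855.5] [436.50357047 173.84215845] [[ 0.52545104 -0.06028403  0.086     ]]
```

View pics/crop1.png

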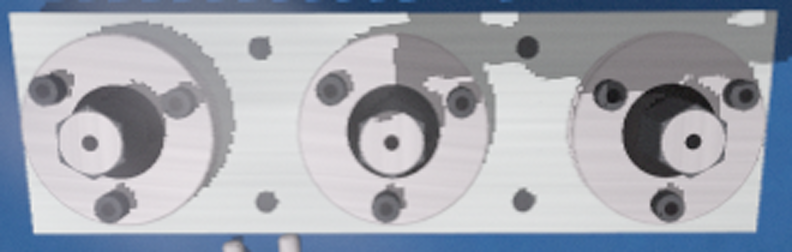

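The enlarged crop confirms three steel wheels in the rack. The hexagon hole centres are at crop (90,143), (391,142) and (693,142), with vertical flats facing ±y. All three need turning.

Run:
```python
from h import *
p=vision.camera_params('wrist')
f=lambda a:np.float64(a)/2.4+[155,120]
H=cast(f([(90,143),(391,142),(693,142)]),p,.086);print(H)
d=H[0]-H[2];print('spacing',np.linalg.norm(H[0]-H[1]),np.linalg.norm(H[2]-H[1]),np.degrees(np.arctan2(-d[1],-d[0])))
for s in([(48,88),(179,102),(110,206)],[(332,88),(462,101),(388,206)],[(612,94),(743,95),(669,206)]):
    S=cast(f(s),p,.062);print(S.mean(0),np.linalg.norm(S-S.mean(0),axis=1))
```

```text
[[ 0.51087773 -0.29239197  0.086     ]
 [ 0.5206508  -0.17313008  0.086     ]
 [ 0.53113145 -0.05348899  0.086     ]]
spacing 0.1196616451833583 0.12009927264276982 85.15416511181664
[ 0.5098371  -0.29055557  0.062     ] [0.03123051 0.03154896 0.03162038]
[ 0.51979404 -0.17220492  0.062     ] [0.03176436 0.03142841 0.03174177]
[ 0.530124   -0.05427471  0.062     ] [0.03160212 0.03136459 0.03155597]
```

```bash
python3 -m handwheel '[{"linear":[-13,39,0],"yaw":0,"gripper":0},{"linear":[-26,78,-10],"yaw":0,"gripper":0},{"linear":[-40,116,-20],"yaw":0,"gripper":0},{"linear":[-52,150,-40],"yaw":0,"gripper":0},{"linear":[-52.5,158,-75],"yaw":0,"gripper":0},{"linear":[-52.5,158,-110],"yaw":0,"gripper":0},{"linear":[-52.5,158,-145],"yaw":0,"gripper":0},{"linear":[-52.5,158,-180],"yaw":0,"gripper":0},{"linear":[-52.5,158,-205],"yaw":0,"gripper":0},{"linear":[-52.5,158,-216],"yaw":0,"gripper":0}]'
python3 -m handwheel '[{"linear":[0,0,0],"yaw":0,"gripper":0},{"linear":[0,0,0],"yaw":0,"gripper":0}]'
```

```text
clock: 3.37
eef_pos: [0.489, -0.0112, 0.0779]
tool_rot: [[-0.008, 0.084, 0.996], [-0.001, 0.996, -0.084], [-1.0, -0.002, -0.008]]
contact_force: [-1.4, -0.4, -0.1]
opening: 0.0002
clock: 3.53
eef_pos: [0.488, -0.0108, 0.0782]
tool_rot: [[-0.009, 0.084, 0.996], [-0.001, 0.996, -0.084], [-1.0, -0.002, -0.009]]
contact_force: [-0.0, -0.2, 0.9]
opening: 0.0004
```

```bash
python3 -m handwheel '[{"linear":[2.5,-0.2,1],"yaw":0,"gripper":0},{"linear":[5,-0.4,1.5],"yaw":0,"gripper":0},{"linear":[7.5,-0.6,1.5],"yaw":0,"gripper":0},{"linear":[10,-0.9,1.5],"yaw":0,"gripper":0},{"linear":[12.5,-1.1,1.5],"yaw":0,"gripper":0},{"linear":[15,-1.3,1.5],"yaw":0,"gripper":0},{"linear":[17.5,-1.5,1.5],"yaw":0,"gripper":0},{"linear":[20,-1.7,1.5],"yaw":0,"gripper":0}]'
python3 -m handwheel '[{"linear":[2.5,-0.2,0],"yaw":0,"gripper":0},{"linear":[5,-0.4,0],"yaw":0,"gripper":0}]'
python3 -m handwheel '[{"linear":[2.5,-0.2,0],"yaw":0,"gripper":0},{"linear":[5,-0.4,0],"yaw":0,"gripper":0}]'
```

```text
clock: 4.2
eef_pos: [0.5083, -0.0126, 0.0797]
tool_rot: [[-0.01, 0.084, 0.996], [-0.001, 0.996, -0.084], [-1.0, -0.002, -0.009]]
contact_force: [0.4, -0.0, 0.2]
opening: 0.0006
clock: 4.37
eef_pos: [0.5135, -0.013, 0.0796]
tool_rot: [[-0.01, 0.084, 0.996], [-0.001, 0.996, -0.084], [-1.0, -0.002, -0.01]]
contact_force: [0.1, 0.7, 0.2]
opening: 0.0005
clock: 4.53
eef_pos: [0.5188, -0.0134, 0.0795]
tool_rot: [[-0.01, 0.084, 0.996], [-0.001, 0.996, -0.084], [-1.0, -0.002, -0.01]]
contact_force: [-0.1, -0.1, 0.2]
opening: 0.0006
```

```bash
python3 -m handwheel '[{"linear":[2.5,-0.2,0],"yaw":0,"gripper":0},{"linear":[5,-0.4,0],"yaw":0,"gripper":0}]'
python3 -m handwheel '[{"linear":[2.5,-0.2,0],"yaw":0,"gripper":0},{"linear":[4.5,-0.4,0],"yaw":0,"gripper":0}]'
python3 - <<'E'
from h import *
im,p=cap('scene','pics/s1.png')
u,v=proj([[.531,-.0536,.06]],p)[0].astype(int);print(u,v)
a=cv2.resize(im[v-60:v+60,u-70:u+70],None,fx=4,fy=4,interpolation=2)
im,p=cap('wrist','pics/w1.png');print(proj([[.531,-.0536,.062]],p))
cv2.imwrite('pics/c2.png',a)
E
```

```text
clock: 4.7
eef_pos: [0.5241, -0.0139, 0.0795]
tool_rot: [[-0.01, 0.084, 0.996], [-0.001, 0.996, -0.084], [-1.0, -0.002, -0.01]]
contact_force: [0.8, 0.3, -0.8]
opening: 0.001
clock: 4.87
eef_pos: [0.5289, -0.0143, 0.0795]
tool_rot: [[-0.01, 0.084, 0.996], [-0.001, 0.996, -0.084], [-1.0, -0.002, -0.01]]
contact_force: [0.5, -0.3, 0.5]
opening: 0.0003
351 255
[[243.95040837 286.91788135]]
```

View pics/w1.png

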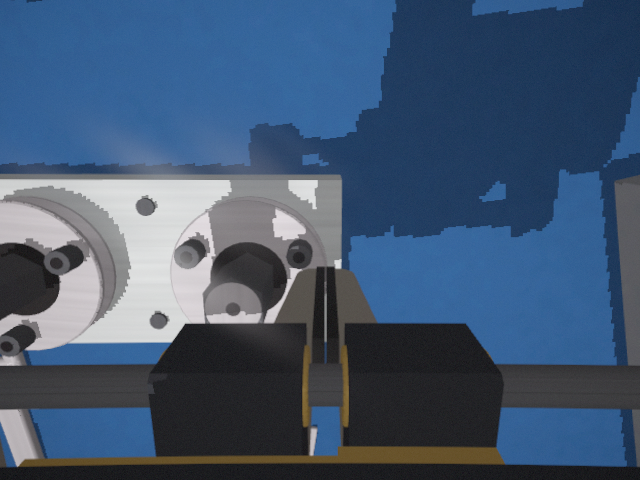

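The screws at (190,250) and (299,253) have not moved, so the finger passed beside the screw. I'll check with the scene crop.

View pics/c2.png

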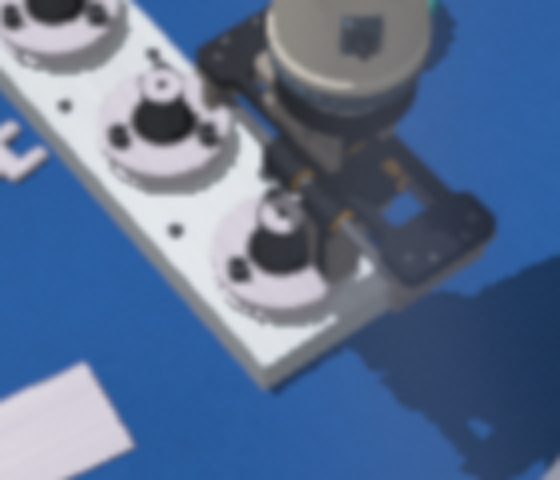

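Run:
```python
from h import *
p=vision.camera_params('wrist');s=monitor.observe();R=s['tool_rot'];e=s['eef_pos'];print(e)
t=e+R[:,0]*.025
for y in(-.018,0,.018):
  for z in(-.01,.01): print(y,z,proj([t+R[:,1]*y+R[:,2]*z],p)[0].round(0))
C=np.array([.531,-.0536,.062]);ex=np.array([.9963,-.0854,0]);ey=np.array([.0854,.9963,0])
print(proj([C-.016*ex+.0277*ey,C-.016*ex-.0277*ey],p))
```

```text
[ 0.52899    -0.01428034  0.07948212]
-0.018 -0.01 [287. 253.]
-0.018 0.01 [288. 290.]
0 -0.01 [322. 253.]
0 0.01 [322. 290.]
0.018 -0.01 [357. 253.]
0.018 0.01 [356. 290.]
[[298.8482222  257.1397414 ]
 [185.60294505 257.12244654]]
```

Run:
```python
from h import *
im=cv2.imread('pics/w1.png');a=cv2.resize(im[220:340,240:400],None,fx=5,fy=5,interpolation=2)
a=cv2.convertScaleAbs(a,alpha=1.6,beta=20);cv2.imwrite('pics/c3.png',a)
p=vision.camera_params('wrist');s=monitor.observe();R=s['tool_rot'];e=s['eef_pos']
for a in(.025,.015,.005,-.02):
  print(a,[proj([e+R[:,0]*a+R[:,1]*y+R[:,2]*z],p)[0].round(0) for y in(-.018,.018) for z in(-.01,.01)])
```

```text
0.025 [array([287., 253.]), array([288., 290.]), array([357., 253.]), array([356., 290.])]
0.015 [array([285., 260.]), array([286., 298.]), array([359., 260.]), array([358., 298.])]
0.005 [array([282., 267.]), array([284., 307.]), array([361., 267.]), array([360., 307.])]
-0.02 [array([276., 289.]), array([277., 334.]), array([366., 289.]), array([365., 334.])]
```

View pics/c3.png

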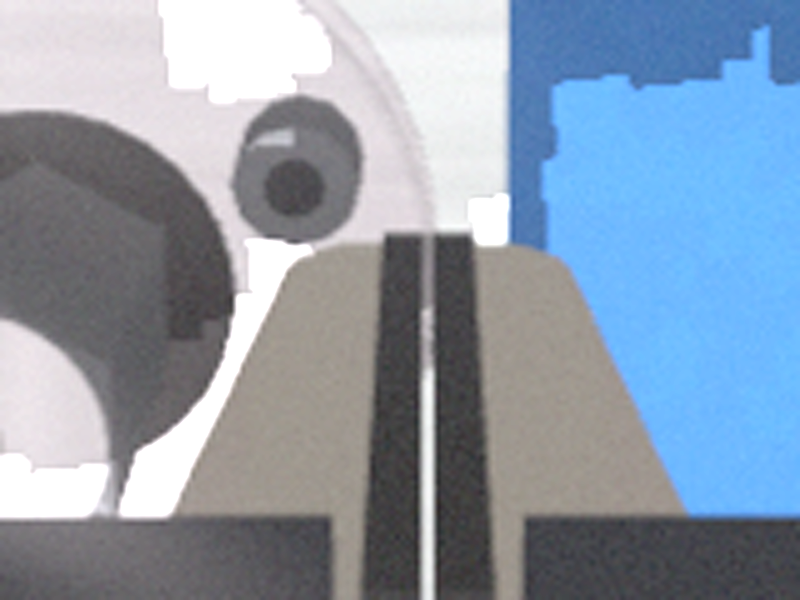

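Run:
```python
from h import *
im=cv2.imread('pics/s1.png');a=cv2.resize(im[235:285,335:395],(780,650)[:2],interpolation=2)[:600]
a=cv2.convertScaleAbs(a,alpha=1.6,beta=20);cv2.imwrite('pics/c4.png',a)
p=vision.camera_params('scene');s=monitor.observe();R=s['tool_rot'];e=s['eef_pos']
for a in(.025,.004):
  print(a,[((proj([e+R[:,0]*a+R[:,1]*y+R[:,2]*z],p)[0]-[335,235]+.5)*13).round(0) for y in(-.015,.015) for z in(-.01,.01)])
```

```text
0.025 [array([372., 330.]), array([287., 386.]), array([475., 441.]), array([389., 497.])]
0.004 [array([376., 267.]), array([290., 323.]), array([481., 379.]), array([393., 436.])]
```

View pics/c4.png

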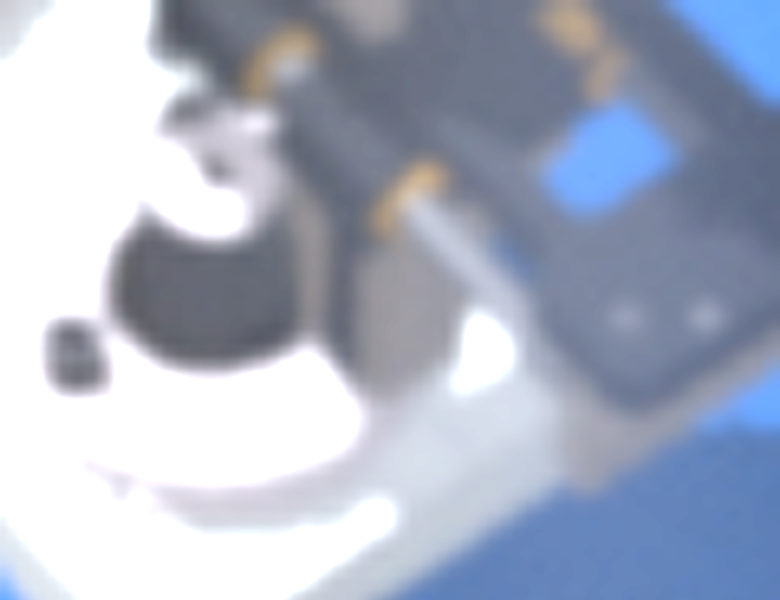

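The fingertip looks 13–20 mm higher than I assumed, so it passed over the screw. I'll move clear of the rim and find the plate by touch to get the true tip height.

```bash
python3 -m handwheel '[{"linear":[0,0,15],"yaw":0,"gripper":0},{"linear":[-20,4,15],"yaw":0,"gripper":0},{"linear":[-38,8.3,15],"yaw":0,"gripper":0},{"linear":[-38,8.3,0],"yaw":0,"gripper":0},{"linear":[-38,8.3,-12],"yaw":0,"gripper":0},{"linear":[-38,8.3,-21],"yaw":0,"gripper":0},{"linear":[-38,8.3,-22],"yaw":0,"gripper":0},{"linear":[-38,8.3,-22],"yaw":0,"gripper":0}]'
for i in 1; do python3 -m handwheel '[{"linear":[0,0,-1.5],"yaw":0,"gripper":0},{"linear":[0,0,-3],"yaw":0,"gripper":0}]'; done
```

```text
clock: 5.63
eef_pos: [0.4907, -0.006, 0.0571]
tool_rot: [[-0.011, 0.084, 0.996], [-0.001, 0.996, -0.084], [-1.0, -0.002, -0.011]]
contact_force: [-0.2, -0.8, -0.1]
opening: 0.0004
clock: 5.8
eef_pos: [0.4912, -0.0061, 0.0544]
tool_rot: [[-0.01, 0.084, 0.996], [-0.001, 0.996, -0.084], [-1.0, -0.002, -0.01]]
contact_force: [0.4, 0.3, 1.0]
opening: 0.0003
```

```bash
python3 -m handwheel '[{"linear":[0,0,-1],"yaw":0,"gripper":0},{"linear":[0,0,-2],"yaw":0,"gripper":0},{"linear":[0,0,-2],"yaw":0,"gripper":0}]'
python3 -m handwheel '[{"linear":[0,0,-1],"yaw":0,"gripper":0},{"linear":[0,0,-2],"yaw":0,"gripper":0},{"linear":[0,0,-2],"yaw":0,"gripper":0}]'
```

```text
clock: 6.05
eef_pos: [0.4913, -0.0061, 0.0524]
tool_rot: [[-0.01, 0.084, 0.996], [-0.001, 0.996, -0.084], [-1.0, -0.002, -0.01]]
contact_force: [0.7, -0.7, -0.3]
opening: 0.0006
clock: 6.3
eef_pos: [0.4912, -0.0061, 0.0503]
tool_rot: [[-0.01, 0.084, 0.996], [-0.001, 0.996, -0.084], [-1.0, -0.002, -0.01]]
contact_force: [0.1, 0.8, 0.1]
opening: 0.0002
```

```bash
D='[{"linear":[0,0,-1],"yaw":0,"gripper":0},{"linear":[0,0,-2],"yaw":0,"gripper":0},{"linear":[0,0,-2],"yaw":0,"gripper":0}]'; 
python3 -m handwheel '[{"linear":[0,0,-1],"yaw":0,"gripper":0},{"linear":[0,0,-2],"yaw":0,"gripper":0},{"linear":[0,0,-3],"yaw":0,"gripper":0}]' | grep -E 'eef|force'
python3 -m handwheel '[{"linear":[0,0,-1],"yaw":0,"gripper":0},{"linear":[0,0,-2],"yaw":0,"gripper":0},{"linear":[0,0,-3],"yaw":0,"gripper":0}]'| grep -E 'eef|force'
python3 - <<'E'
from h import *
s=monitor.observe();print(s['eef_pos'],s['contact_force'])
im,p=cap('wrist','pics/w2.png');R=s['tool_rot'];e=s['eef_pos']
print(proj([e+R[:,0]*.025-R[:,2]*.01],p))
im=cv2.convertScaleAbs(cv2.resize(im[170:340,220:420],None,fx=3.5,fy=3.5,interpolation=2),alpha=1.5,beta=10);cv2.imwrite('pics/c5.png',im)
E
```

```text
eef_pos: [0.4912, -0.006, 0.0472]
contact_force: [-0.7, 0.5, -0.2]
eef_pos: [0.4912, -0.0061, 0.0441]
contact_force: [0.4, -0.3, -0.2]
[ 0.49115894 -0.0060792   0.04408547] [ 0.44993799 -0.27625738 -0.24736145]
[[321.83155954 253.2879908 ]]
```

View pics/c5.png

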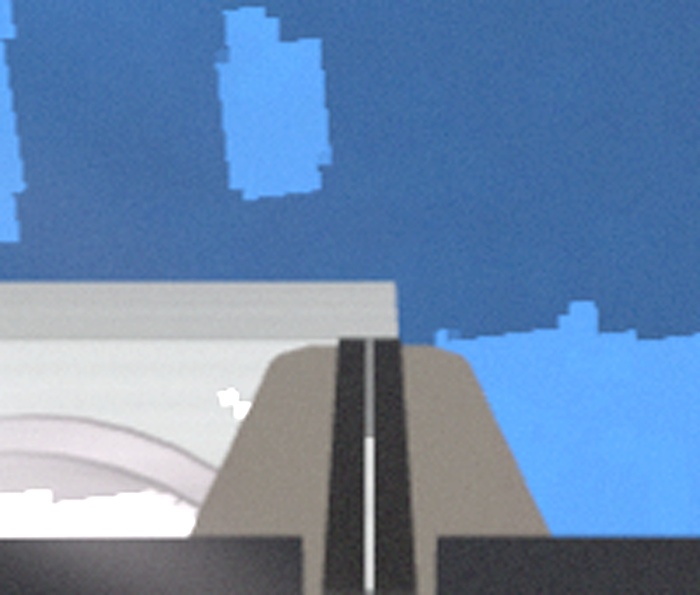

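```bash
python3 -m handwheel '[{"linear":[0,0,-1],"yaw":0,"gripper":0},{"linear":[0,0,-2],"yaw":0,"gripper":0},{"linear":[0,0,-2],"yaw":0,"gripper":0}]' | grep -E 'eef|force'
python3 -m handwheel '[{"linear":[0,0,-1],"yaw":0,"gripper":0},{"linear":[0,0,-2],"yaw":0,"gripper":0},{"linear":[0,0,-2],"yaw":0,"gripper":0}]'| grep -E 'eef|force'
python3 -m handwheel '[{"linear":[0,0,-1],"yaw":0,"gripper":0},{"linear":[0,0,-2],"yaw":0,"gripper":0},{"linear":[0,0,-2],"yaw":0,"gripper":0}]'| grep -E 'eef|force'
```

```text
eef_pos: [0.4909, -0.006, 0.0417]
contact_force: [-0.6, 0.3, 0.5]
eef_pos: [0.4909, -0.0061, 0.0396]
contact_force: [0.1, -0.2, -0.3]
eef_pos: [0.4907, -0.0061, 0.0374]
contact_force: [1.1, 0.0, 0.0]
```

```bash
python3 -m handwheel '[{"linear":[0,0,-1],"yaw":0,"gripper":0},{"linear":[0,0,-2],"yaw":0,"gripper":0},{"linear":[0,0,-2],"yaw":0,"gripper":0}]' | grep -E 'eef|force'
python3 -m handwheel '[{"linear":[0,0,-1],"yaw":0,"gripper":0},{"linear":[0,0,-2],"yaw":0,"gripper":0},{"linear":[0,0,-2],"yaw":0,"gripper":0}]'| grep -E 'eef|force'
```

```text
eef_pos: [0.4906, -0.006, 0.0352]
contact_force: [-0.3, 0.0, -0.3]
eef_pos: [0.4905, -0.006, 0.033]
contact_force: [0.9, 1.0, 0.4]
```

```bash
python3 -m handwheel '[{"linear":[0,0,-1],"yaw":0,"gripper":0},{"linear":[0,0,-2],"yaw":0,"gripper":0},{"linear":[0,0,-2],"yaw":0,"gripper":0}]' | grep -E 'eef|force'
python3 -m handwheel '[{"linear":[0,0,-1],"yaw":0,"gripper":0},{"linear":[0,0,-2],"yaw":0,"gripper":0},{"linear":[0,0,-2],"yaw":0,"gripper":0}]'| grep -E 'eef|force'
python3 - <<'E'
from h import *
s=monitor.observe();print(s['eef_pos'],s['contact_force'],s['tau'])
im,p=cap('scene','pics/s3.png');R=s['tool_rot'];e=s['eef_pos']
q=lambda a,y,z:proj([e+R[:,0]*a+R[:,1]*y+R[:,2]*z],p)[0]
print([((q(a,y,z)-[325,235]+.5)*9).round(0) for a in (.025,.004) for y in(-.015,.015) for z in(-.01,.01)])
a=cv2.resize(im[235:300,325:410],None,fx=9,fy=9,interpolation=2);cv2.imwrite('pics/c6.png',a)
E
```

```text
eef_pos: [0.4906, -0.0061, 0.0318]
contact_force: [-3.3, -0.7, 14.9]
eef_pos: [0.4907, -0.0061, 0.0317]
contact_force: [-8.9, -0.0, 31.5]
[ 0.4906672  -0.0060623   0.03172532] [-8.93005018e+00 -3.07672601e-02  3.15310784e+01] [-2.66211532e-02 -3.76170731e+01 -1.88124293e+01  8.28612072e-03
 -2.97514088e+00 -1.51984999e-02]
[array([463., 264.]), array([406., 301.]), array([532., 338.]), array([476., 377.]), array([467., 223.]), array([409., 261.]), array([537., 298.]), array([480., 336.])]
```

View pics/c6.png

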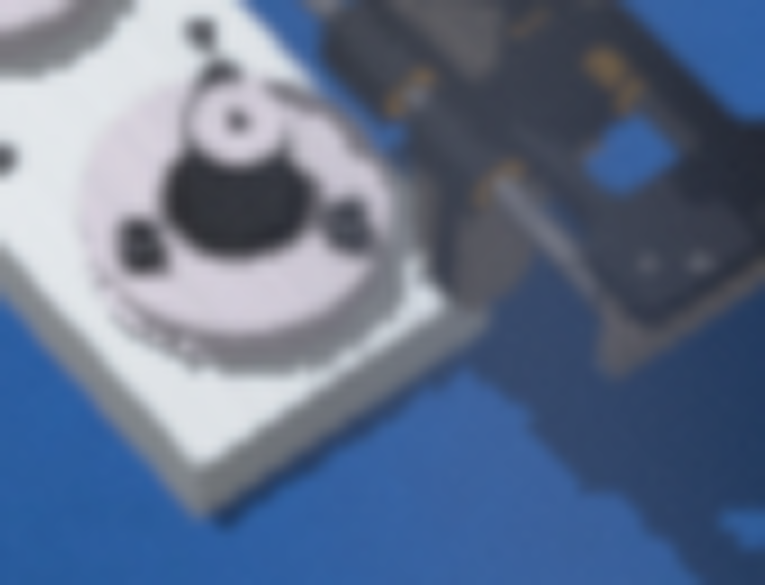

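Contact came at TCP z 0.032. The closed fingertips therefore stand only about 4 mm ahead of the TCP, which matches the wrist view. I'll lift, realign and push wheel C's screw at the true height.

```bash
python3 -m handwheel '[{"linear":[0,0,10],"yaw":0,"gripper":0},{"linear":[-0.9,-5,27],"yaw":0,"gripper":0},{"linear":[-0.9,-11,27],"yaw":0,"gripper":0},{"linear":[-0.9,-11,27],"yaw":0,"gripper":0},{"linear":[2,-11.2,27],"yaw":0,"gripper":0},{"linear":[5,-11.5,27],"yaw":0,"gripper":0},{"linear":[7.5,-11.7,27],"yaw":0,"gripper":0},{"linear":[10,-11.9,27],"yaw":0,"gripper":0}]'
python3 -m handwheel '[{"linear":[2.5,-0.2,0],"yaw":0,"gripper":0},{"linear":[5,-0.4,0],"yaw":0,"gripper":0}]'|grep -E 'eef|force'
python3 -m handwheel '[{"linear":[2.5,-0.2,0],"yaw":0,"gripper":0},{"linear":[5,-0.4,0],"yaw":0,"gripper":0}]'|grep -E 'eef|force'
```

```text
clock: 9.32
eef_pos: [0.5008, -0.0178, 0.0581]
tool_rot: [[-0.012, 0.084, 0.996], [-0.001, 0.996, -0.084], [-1.0, -0.002, -0.012]]
contact_force: [-0.4, -0.2, -0.6]
opening: 0.0006
eef_pos: [0.5046, -0.0179, 0.0576]
contact_force: [-7.2, 3.3, 5.1]
eef_pos: [0.5066, -0.0174, 0.0569]
contact_force: [-11.3, 8.9, 9.0]
```

The force points to a binding wheel with sideways friction on the screw. I'll back off, raise the tip slightly and follow the screw's arc more slowly.

```bash
python3 -m handwheel '[{"linear":[-2,0,1.5],"yaw":0,"gripper":0},{"linear":[-4,0,2],"yaw":0,"gripper":0},{"linear":[-4,0,2],"yaw":0,"gripper":0}]'|grep -E 'eef|force'
python3 - <<'E'
from h import *
im,p=cap('wrist','pics/w3.png');C=np.array([.531,-.0536,.062]);ex=np.array([.9963,-.0854,0]);ey=np.array([.0854,.9963,0])
c=proj([C],p)[0];a=cv2.resize(im[200:340,200:400],None,fx=4,fy=4,interpolation=2);cv2.imwrite('pics/c7.png',a)
g=cv2.GaussianBlur(cv2.cvtColor(im,6),(3,3),0)
h=cv2.HoughCircles(g,cv2.HOUGH_GRADIENT_ALT,1,8,param1=150,param2=.6,minRadius=8,maxRadius=15)
for q in ([] if h is None else h[0]):
    W=cast([q[:2]],p,.062)[0]-C;x,y=W@ex*1000,W@ey*1000
    if np.hypot(x,y)<45:print(q.round(1),round(x,1),round(y,1),np.degrees(np.arctan2(y,x)).round(0))
E
```

```text
eef_pos: [0.5026, -0.0175, 0.0589]
contact_force: [0.1, 0.2, 0.3]
[315.  355.   11.3] -1.2 30.5 92.0
```

View pics/c7.png

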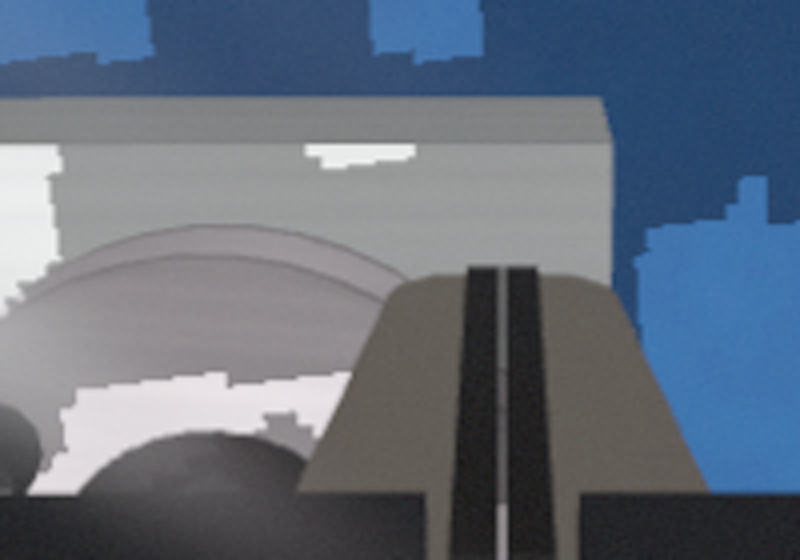

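```bash
python3 -m handwheel '[{"linear":[2,-0.2,0],"yaw":0,"gripper":0},{"linear":[4,-0.3,0],"yaw":0,"gripper":0},{"linear":[5.5,0,0],"yaw":0,"gripper":0},{"linear":[7.1,0.4,0],"yaw":0,"gripper":0}]'|grep -E 'eef|force'
python3 -m handwheel '[{"linear":[1.5,0.4,0],"yaw":0,"gripper":0},{"linear":[3,0.7,0],"yaw":0,"gripper":0}]'|grep -E 'eef|force'
```

```text
eef_pos: [0.5083, -0.0169, 0.0587]
contact_force: [-6.7, 2.9, 7.2]
eef_pos: [0.5097, -0.016, 0.0585]
contact_force: [-7.0, 2.5, 6.5]
```

```bash
python3 -m handwheel '[{"linear":[2,0.4,0],"yaw":0,"gripper":0},{"linear":[3.5,0.7,0],"yaw":0,"gripper":0},{"linear":[5,0.9,0],"yaw":0,"gripper":0},{"linear":[6.5,1,0],"yaw":0,"gripper":0}]'|grep -E 'eef|force'
python3 -m handwheel '[{"linear":[2,0.1,0.3],"yaw":0,"gripper":0},{"linear":[3.5,0.1,0.3],"yaw":0,"gripper":0},{"linear":[5,0.1,0.3],"yaw":0,"gripper":0},{"linear":[6.5,0,0.3],"yaw":0,"gripper":0}]'|grep -E 'eef|force'
```

```text
eef_pos: [0.5144, -0.0144, 0.0582]
contact_force: [-7.1, 4.8, 5.9]
eef_pos: [0.5192, -0.0137, 0.0582]
contact_force: [-6.0, 5.4, 4.0]
```

```bash
python3 -m handwheel '[{"linear":[2,-0.2,0.3],"yaw":0,"gripper":0},{"linear":[3.5,-0.5,0.3],"yaw":0,"gripper":0},{"linear":[5,-0.9,0.3],"yaw":0,"gripper":0},{"linear":[6.5,-1.3,0.3],"yaw":0,"gripper":0},{"linear":[8,-1.7,0.3],"yaw":0,"gripper":0}]'|grep -E 'eef|force'
python3 -m handwheel '[{"linear":[-4,0,2],"yaw":0,"gripper":0},{"linear":[-10,0,20],"yaw":0,"gripper":0},{"linear":[-10,-20,50],"yaw":0,"gripper":0},{"linear":[-5,-60,60],"yaw":0,"gripper":0},{"linear":[0,-80,60],"yaw":0,"gripper":0},{"linear":[0,-80,60],"yaw":0,"gripper":0}]'|grep -E 'eef|force'
cat > screws.py <<'E'
from h import *
import sys
ex=np.array([.9963,-.0854,0]);ey=np.array([.0854,.9963,0])
def screws(im,p,C,rng=(10,26)):
    # dark round blobs on the bright rim, at head-top height
    g=cv2.GaussianBlur(cv2.cvtColor(im,6),(3,3),0)
    h=cv2.HoughCircles(g,cv2.HOUGH_GRADIENT_ALT,1,8,param1=120,param2=.5,minRadius=6,maxRadius=22)
    for q in ([] if h is None else h[0]):
        W=cast([q[:2]],p,C[2])[0]-C;x,y=W@ex*1000,W@ey*1000
        if 24<np.hypot(x,y)<39:print(q.round(0),round(x,1),round(y,1),'deg',np.degrees(np.arctan2(y,x)).round(0))
E
python3 - <<'E'
from screws import *
im,p=cap('wrist','pics/w4.png')
for n,C in dict(A=(.5107,-.2918,.062),B=(.5205,-.1727,.062),C=(.531,-.0536,.062)).items():
    print(n,proj([C],p)[0].round());screws(im,p,np.array(C))
E
```

```text
eef_pos: [0.5254, -0.0147, 0.058]
contact_force: [-6.6, 5.4, 2.0]
eef_pos: [0.5276, -0.0982, 0.1195]
contact_force: [0.4, -0.2, -0.6]
A [ -9. 257.]
[ 11. 302.  14.] 28.4 6.6 deg 13.0
[ 38. 236.  11.] -12.4 29.0 deg 113.0
B [197. 255.]
[248. 231.  15.] -14.5 31.2 deg 115.0
[197. 304.  14.] 31.2 -2.1 deg -4.0
[151. 224.  11.] -18.9 -25.0 deg -127.0
[227. 208.  17.] -28.2 19.7 deg 145.0
[238. 215.  16.] -24.1 25.8 deg 133.0
C [397. 254.]
[449. 262.  13.] 4.8 31.0 deg 81.0
[378. 204.  13.] -30.5 -12.3 deg -158.0
[346. 279.  11.] 15.3 -30.5 deg -63.0
```

Wheel C has turned −39° (about −0.68 rad) at a steady 7–8 N, so it binds. Next is B, the middle wheel.

```bash
python3 -m handwheel '[{"linear":[-30,-22,0],"yaw":0,"gripper":0},{"linear":[-48,-37,-5],"yaw":0,"gripper":0},{"linear":[-48,-37,-35],"yaw":0,"gripper":0},{"linear":[-48,-37,-55],"yaw":0,"gripper":0},{"linear":[-48,-37,-60.5],"yaw":0,"gripper":0},{"linear":[-48,-37,-60.5],"yaw":0,"gripper":0}]'|grep -E 'eef|force'
python3 -m handwheel '[{"linear":[2.5,-0.2,0],"yaw":0,"gripper":0},{"linear":[5,-0.4,0],"yaw":0,"gripper":0},{"linear":[7.5,-0.6,0],"yaw":0,"gripper":0},{"linear":[9,-0.7,0],"yaw":0,"gripper":0},{"linear":[10.5,-0.8,0],"yaw":0,"gripper":0},{"linear":[12,-0.5,0],"yaw":0,"gripper":0},{"linear":[13.5,0,0],"yaw":0,"gripper":0},{"linear":[15,0.5,0],"yaw":0,"gripper":0}]'|grep -E 'eef|force'
```

```text
eef_pos: [0.477, -0.1324, 0.0567]
contact_force: [0.3, 0.4, 0.4]
eef_pos: [0.4922, -0.1319, 0.0568]
contact_force: [-0.3, 0.3, -0.7]
```

```bash
python3 -m handwheel '[{"linear":[-3,-2,1.5],"yaw":0,"gripper":0},{"linear":[-3,-4.5,1.5],"yaw":0,"gripper":0},{"linear":[-1,-4.5,1.5],"yaw":0,"gripper":0},{"linear":[1,-4.5,1.5],"yaw":0,"gripper":0},{"linear":[3,-4.3,1.5],"yaw":0,"gripper":0},{"linear":[5,-3.8,1.5],"yaw":0,"gripper":0},{"linear":[6.5,-3.3,1.5],"yaw":0,"gripper":0},{"linear":[8,-2.8,1.5],"yaw":0,"gripper":0}]'|grep -E 'eef|force'
python3 -m handwheel '[{"linear":[2,0.4,0],"yaw":0,"gripper":0},{"linear":[3.5,0.7,0],"yaw":0,"gripper":0},{"linear":[5,0.9,0],"yaw":0,"gripper":0}]'|grep -E 'eef|force'
```

```text
eef_pos: [0.4992, -0.1346, 0.0581]
contact_force: [-6.4, -1.7, 4.0]
eef_pos: [0.5024, -0.1333, 0.0579]
contact_force: [-7.2, 0.5, 7.6]
```

```bash
python3 -m handwheel '[{"linear":[2,0.4,0.2],"yaw":0,"gripper":0},{"linear":[3.5,0.6,0.2],"yaw":0,"gripper":0},{"linear":[5,0.7,0.2],"yaw":0,"gripper":0},{"linear":[6.5,0.7,0.2],"yaw":0,"gripper":0},{"linear":[8,0.6,0.2],"yaw":0,"gripper":0}]'|grep -E 'eef|force'
python3 -m handwheel '[{"linear":[2,-0.1,0.3],"yaw":0,"gripper":0},{"linear":[3.5,-0.3,0.3],"yaw":0,"gripper":0},{"linear":[5,-0.7,0.3],"yaw":0,"gripper":0},{"linear":[6.5,-1.1,0.3],"yaw":0,"gripper":0},{"linear":[8,-1.6,0.3],"yaw":0,"gripper":0}]'|grep -E 'eef|force'
python3 -m handwheel '[{"linear":[-4,0,2],"yaw":0,"gripper":0},{"linear":[-10,0,20],"yaw":0,"gripper":0},{"linear":[-10,-20,50],"yaw":0,"gripper":0},{"linear":[-5,-60,60],"yaw":0,"gripper":0},{"linear":[0,-80,60],"yaw":0,"gripper":0},{"linear":[0,-80,60],"yaw":0,"gripper":0}]'|grep -E 'eef|force'
python3 - <<'E'
from screws import *
im,p=cap('wrist','pics/w5.png')
for n,C in dict(A=(.5107,-.2918,.062),B=(.5205,-.1727,.062)).items():
    print(n,proj([C],p)[0].round());screws(im,p,np.array(C))
E
```

```text
eef_pos: [0.5084, -0.1317, 0.0578]
contact_force: [-7.1, 3.7, 6.9]
eef_pos: [0.514, -0.132, 0.0577]
contact_force: [-6.4, 6.1, 4.8]
eef_pos: [0.5162, -0.2158, 0.1192]
contact_force: [-0.8, 0.2, -0.4]
A [194. 260.]
[147. 229.  12.] -18.9 -25.8 deg -126.0
[193. 309.  13.] 31.2 -2.9 deg -5.0
[243. 236.  14.] -14.3 29.8 deg 116.0
[232. 217.  16.] -25.7 23.9 deg 137.0
[158. 220.  16.] -24.2 -19.0 deg -142.0
B [395. 258.]
[371. 209.  14.] -29.4 -14.5 deg -154.0
[446. 263.  13.] 3.6 30.8 deg 83.0
[414. 302.  13.] 28.2 12.7 deg 24.0
[346. 279.  15.] 13.2 -28.9 deg -65.0
[380. 306.  15.] 30.7 -8.0 deg -15.0
```

B also binds at about 7 N. It has turned only about −30°, and the stud's play makes that marginal, so I'll push B a little further and then C.

```bash
python3 -m handwheel '[{"linear":[-7,41,0],"yaw":0,"gripper":0},{"linear":[-14,80,0],"yaw":0,"gripper":0},{"linear":[-14.4,84,-20],"yaw":0,"gripper":0},{"linear":[-14.4,84,-50],"yaw":0,"gripper":0},{"linear":[-14.4,84,-60],"yaw":0,"gripper":0},{"linear":[-14.4,84,-60],"yaw":0,"gripper":0}]'|grep -E 'eef|force'
python3 -m handwheel '[{"linear":[3,-0.3,0.3],"yaw":0,"gripper":0},{"linear":[6,-0.6,0.5],"yaw":0,"gripper":0},{"linear":[8,-0.8,0.5],"yaw":0,"gripper":0},{"linear":[10,-1,0.5],"yaw":0,"gripper":0},{"linear":[12,-1.4,0.5],"yaw":0,"gripper":0},{"linear":[14,-1.8,0.5],"yaw":0,"gripper":0},{"linear":[16,-2.3,0.5],"yaw":0,"gripper":0},{"linear":[18,-2.8,0.5],"yaw":0,"gripper":0}]'|grep -E 'eef|force'
```

```text
eef_pos: [0.4981, -0.1282, 0.0559]
contact_force: [-1.1, -0.1, 0.0]
eef_pos: [0.5146, -0.1306, 0.0564]
contact_force: [-6.6, 2.6, 6.6]
```

```bash
python3 -m handwheel '[{"linear":[2,-0.5,1],"yaw":0,"gripper":0},{"linear":[3.5,-1,1],"yaw":0,"gripper":0},{"linear":[5,-1.6,1],"yaw":0,"gripper":0},{"linear":[6.5,-2.2,1],"yaw":0,"gripper":0},{"linear":[8,-2.9,1],"yaw":0,"gripper":0},{"linear":[9.5,-3.6,1],"yaw":0,"gripper":0}]'|grep -E 'eef|force'
python3 -m handwheel '[{"linear":[-4,0,2],"yaw":0,"gripper":0},{"linear":[-10,0,20],"yaw":0,"gripper":0},{"linear":[-14,25,50],"yaw":0,"gripper":0},{"linear":[-10,60,60],"yaw":0,"gripper":0},{"linear":[-3,100,60],"yaw":0,"gripper":0},{"linear":[-3,114,55],"yaw":0,"gripper":0},{"linear":[-3,114,25],"yaw":0,"gripper":0},{"linear":[-3,114,5],"yaw":0,"gripper":0},{"linear":[-3,114,1],"yaw":0,"gripper":0},{"linear":[-3,114,1],"yaw":0,"gripper":0}]'|grep -E 'eef|force'
```

```text
eef_pos: [0.5215, -0.1329, 0.0567]
contact_force: [-6.0, 5.3, 1.7]
eef_pos: [0.5175, -0.0189, 0.0568]
contact_force: [0.5, 0.4, -0.1]
```

```bash
python3 -m handwheel '[{"linear":[2,0,1],"yaw":0,"gripper":0},{"linear":[4,0,1.5],"yaw":0,"gripper":0},{"linear":[6,-0.3,1.5],"yaw":0,"gripper":0},{"linear":[8,-0.7,1.5],"yaw":0,"gripper":0},{"linear":[10,-1.2,1.5],"yaw":0,"gripper":0},{"linear":[12,-1.7,1.5],"yaw":0,"gripper":0},{"linear":[14,-2.3,1.5],"yaw":0,"gripper":0},{"linear":[15.5,-2.9,1.5],"yaw":0,"gripper":0}]'|grep -E 'eef|force'
python3 -m handwheel '[{"linear":[-4,0,2],"yaw":0,"gripper":0},{"linear":[-10,0,20],"yaw":0,"gripper":0},{"linear":[-10,-25,50],"yaw":0,"gripper":0},{"linear":[-10,-65,60],"yaw":0,"gripper":0},{"linear":[-10,-105,60],"yaw":0,"gripper":0},{"linear":[-10,-115,60],"yaw":0,"gripper":0},{"linear":[-10,-115,60],"yaw":0,"gripper":0}]'|grep -E 'eef|force'
python3 - <<'E'
from screws import *
im,p=cap('wrist','pics/w6.png')
for n,C in dict(A=(.5107,-.2918,.062),B=(.5205,-.1727,.062),C=(.531,-.0536,.062)).items():
    print(n,proj([C],p)[0].round());screws(im,p,np.array(C))
E
```

```text
eef_pos: [0.5321, -0.0214, 0.0589]
contact_force: [-4.8, 4.3, 4.3]
eef_pos: [0.5225, -0.1391, 0.1198]
contact_force: [-0.3, 0.3, -0.2]
A [ 62. 265.]
[ 75. 311.  15.] 29.1 3.9 deg 8.0
[ 26. 233.  14.] -19.2 -17.6 deg -137.0
[109. 244.  13.] -12.0 28.5 deg 113.0
[125. 265.  18.] 0.9 36.4 deg 89.0
[ 65. 316.  10.] 32.1 -2.4 deg -4.0
[ 35. 314.  13.] 30.4 -19.7 deg -33.0
[ 11. 237.  12.] -17.0 -26.4 deg -123.0
B [265. 261.]
[255. 210.  15.] -30.7 -4.8 deg -171.0
[275. 210.  19.] -30.6 6.8 deg 167.0
[242. 303.  15.] 26.3 -15.2 deg -30.0
[227. 295.  11.] 21.1 -24.1 deg -49.0
[258. 307.  15.] 29.1 -5.6 deg -11.0
[217. 268.  17.] 4.0 -29.1 deg -82.0
C [465. 259.]
[462. 206.  15.] -31.8 -3.5 deg -174.0
[420. 289.  13.] 18.6 -26.3 deg -55.0
[454. 301.  17.] 26.6 -5.3 deg -11.0
[510. 245.  15.] -8.1 26.1 deg 107.0
```

B is now at −45° and C at −48°, both safely past 0.5 rad. Now A, the right-hand wheel.

```bash
python3 -m handwheel '[{"linear":[-17,-39,0],"yaw":0,"gripper":0},{"linear":[-34,-78,0],"yaw":0,"gripper":0},{"linear":[-50,-115,0],"yaw":0,"gripper":0},{"linear":[-50.5,-117,-25],"yaw":0,"gripper":0},{"linear":[-50.5,-117,-50],"yaw":0,"gripper":0},{"linear":[-50.5,-117,-60],"yaw":0,"gripper":0},{"linear":[-50.5,-117,-60],"yaw":0,"gripper":0}]'|grep -E 'eef|force'
python3 -m handwheel '[{"linear":[2.5,-0.2,0],"yaw":0,"gripper":0},{"linear":[5,-0.4,0],"yaw":0,"gripper":0},{"linear":[7.5,-0.6,0],"yaw":0,"gripper":0},{"linear":[9,-0.7,0],"yaw":0,"gripper":0},{"linear":[10.5,-0.8,0],"yaw":0,"gripper":0}]'|grep -E 'eef|force'
```

```text
eef_pos: [0.47, -0.2524, 0.0571]
contact_force: [-0.7, 0.1, -0.5]
eef_pos: [0.4815, -0.2532, 0.0579]
contact_force: [-0.4, 0.4, -0.2]
```

```bash
python3 -m handwheel '[{"linear":[2,0.2,0.5],"yaw":0,"gripper":0},{"linear":[4,0.7,1],"yaw":0,"gripper":0},{"linear":[6,1.3,1],"yaw":0,"gripper":0},{"linear":[8,1.8,1],"yaw":0,"gripper":0}]'|grep -E 'eef|force'
python3 -m handwheel '[{"linear":[2,0.4,0],"yaw":0,"gripper":0},{"linear":[4,0.7,0],"yaw":0,"gripper":0},{"linear":[6,0.8,0],"yaw":0,"gripper":0},{"linear":[8,0.6,0],"yaw":0,"gripper":0}]'|grep -E 'eef|force'
python3 -m handwheel '[{"linear":[2,-0.1,0],"yaw":0,"gripper":0},{"linear":[4,-0.3,0],"yaw":0,"gripper":0},{"linear":[6,-0.8,0],"yaw":0,"gripper":0},{"linear":[8,-1.3,0],"yaw":0,"gripper":0},{"linear":[10,-1.9,0],"yaw":0,"gripper":0},{"linear":[12,-2.5,0],"yaw":0,"gripper":0}]'|grep -E 'eef|force'
```

```text
eef_pos: [0.4895, -0.2513, 0.059]
contact_force: [-1.2, 0.1, 0.9]
eef_pos: [0.4976, -0.2505, 0.0589]
contact_force: [-0.8, 0.2, -0.0]
eef_pos: [0.5099, -0.2531, 0.0589]
contact_force: [-1.7, 0.1, 0.7]
```

A needs only about 1–1.7 N over some 50° of turn, so A is the free-running wheel. I'll rise, open the fingers, centre over A and check where the open tips stand.

```bash
python3 -m handwheel '[{"linear":[-4,0,2],"yaw":0,"gripper":0},{"linear":[-8,0,25],"yaw":0,"gripper":0},{"linear":[-6,0,60],"yaw":0,"gripper":60},{"linear":[0,-20,75],"yaw":0,"gripper":60},{"linear":[0.8,-39,75],"yaw":0,"gripper":60},{"linear":[0.8,-39,75],"yaw":0,"gripper":60},{"linear":[0.8,-39,75],"yaw":0,"gripper":60},{"linear":[0.8,-39,75],"yaw":0,"gripper":60}]'
python3 - <<'E'
from screws import *
im,p=cap('wrist','pics/w7.png');s=monitor.observe();R=s['tool_rot'];e=s['eef_pos']
for a in(.025,.004):print(a,[proj([e+R[:,0]*a+R[:,1]*y+R[:,2]*z],p)[0].round(0) for y in(-.03,.03) for z in(-.01,.01)])
print(proj([(.5107,-.2918,.086)],p))
a=im[200:460,170:490];a=cv2.convertScaleAbs(cv2.resize(a,None,fx=2.3,fy=2.3,interpolation=2),alpha=1.4,beta=10);cv2.imwrite('pics/c8.png',a)
E
```

```text
clock: 22.18
eef_pos: [0.5098, -0.2915, 0.1333]
tool_rot: [[-0.077, 0.095, 0.992], [0.019, 0.995, -0.094], [-0.997, 0.011, -0.078]]
contact_force: [0.6, 0.7, -0.6]
opening: 0.0387
0.025 [array([263., 253.]), array([265., 290.]), array([381., 253.]), array([380., 290.])]
0.004 [array([257., 268.]), array([258., 308.]), array([388., 267.]), array([386., 308.])]
[[320.91725761 265.37036242]]
```

No more pictures can be viewed, so from here I measure numerically. The tool has also pitched by about 4.5°, so I'll check that with a hold before going on.

```bash
python3 - <<'E'
from h import *
s=monitor.observe();print(s['joint_positions'],s['qd'],s['tool_rot'].round(3),s['eef_pos'])
E
python3 -m handwheel '[{"linear":[0,0,0],"yaw":0,"gripper":60},{"linear":[0,0,0],"yaw":0,"gripper":60},{"linear":[0,0,0],"yaw":0,"gripper":60}]'
python3 - <<'E'
from h import *
s=monitor.observe();print(s['joint_positions'],s['qd'])
im,p=cap('wrist','pics/w8.png')
# finger profile: gray-brown finger face, first row per column; print coarse map of BGR along columns
hsv=cv2.cvtColor(im,cv2.COLOR_BGR2HSV)
for u in list(range(236,412,8)):
    print(u,[tuple(int(x) for x in im[v,u]) for v in range(244,304,8)])
E
```

```text
[-0.50872076  0.42763512  1.73137618 -0.02435907  1.0593046  -1.97240655] [ 0.00344737  0.0008955  -0.00077646 -0.00081157 -0.00159884 -0.00368298] [[-0.077  0.095  0.993]
 [ 0.019  0.995 -0.093]
 [-0.997  0.011 -0.079]] [ 0.50983711 -0.29126375  0.13322393]
clock: 22.48
eef_pos: [0.5096, -0.2906, 0.1329]
tool_rot: [[-0.078, 0.094, 0.993], [0.019, 0.995, -0.093], [-0.997, 0.012, -0.079]]
contact_force: [-0.3, -0.1, 0.3]
opening: 0.0592
[-0.50800526  0.42782269  1.73211649 -0.02427161  1.05926271 -1.97227542] [-0.00220308 -0.00244299 -0.00644139  0.00064965 -0.00086814 -0.00196018]
236 [(158, 108, 64), (158, 104, 61), (158, 106, 60), (157, 104, 56), (83, 86, 90), (87, 88, 92), (97, 94, 96), (83, 71, 68)]
244 [(159, 110, 72), (158, 108, 68), (158, 106, 61), (131, 97, 71), (82, 88, 90), (46, 40, 42), (59, 54, 52), (75, 63, 65)]
252 [(236, 235, 234), (234, 233, 232), (239, 238, 236), (41, 40, 40), (36, 34, 37), (39, 32, 35), (50, 45, 48), (65, 58, 58)]
260 [(138, 133, 137), (136, 132, 136), (229, 225, 231), (184, 181, 185), (95, 91, 94), (75, 74, 74), (40, 37, 38), (50, 43, 45)]
268 [(13
[... 1737 characters left out ...]
204), (228, 229, 227)]
372 [(211, 208, 214), (207, 203, 208), (130, 128, 131), (106, 100, 100), (107, 102, 104), (233, 232, 231), (229, 230, 228), (228, 228, 226)]
380 [(131, 129, 131), (157, 155, 158), (204, 202, 203), (230, 231, 229), (233, 233, 232), (232, 232, 230), (230, 230, 228), (227, 227, 226)]
388 [(222, 222, 221), (219, 219, 217), (228, 228, 226), (230, 230, 229), (233, 232, 230), (231, 231, 229), (220, 219, 218), (211, 212, 210)]
396 [(221, 222, 220), (219, 219, 217), (230, 229, 228), (29, 26, 30), (26, 26, 29), (26, 25, 24), (32, 33, 33), (27, 26, 28)]
404 [(221, 221, 220), (219, 219, 217), (229, 229, 228), (189, 190, 190), (62, 65, 69), (28, 27, 29), (28, 26, 27), (29, 31, 30)]
```

The open tips also end at v≈267, so the tip stays about 4 mm ahead of the TCP at any opening. Now I'll measure the hexagon's centre hole and the pad centre line in this image.

Run:
```python
from h import *
p=vision.camera_params('wrist');im=cv2.imread('pics/w8.png');g=cv2.cvtColor(im,6).astype(float)
s=monitor.observe();R=s['tool_rot'];e=s['eef_pos']
w=g[258:278,306:328];m=w<90;n,l,st,ce=cv2.connectedComponentsWithStats(m.astype(np.uint8));
for i in range(1,n):
    if st[i,4]>=3:
        c=ce[i]+[306,258];X=cast([c],p,.086)[0];print('blob',st[i],c,X,'tool',R.T@(X-e))
for v in(275,285):
    r=g[v];print(v,'L',r[240:272].astype(int),'R',r[380:412].astype(int))
def toolray(u,v,z): # intersect ray with tool plane z
    T=p['world_from_camera'];d=R.T@(T[:3,:3]@np.r_[undist([(u,v)],p)[0],1]);o=R.T@(T[:3,3]-e);t=(z-o[2])/d[2];return o+d*t
for u in(258,392,394):print(u,toolray(u,275,-.01))
```

```text
blob [ 7  5 10 11 90] [317.37777778 267.9       ] [ 0.511753   -0.29322889  0.086     ] tool [ 0.0466309  -0.00275165  0.00594641]
275 L [ 87  87  87  87  89  86  81  59  37  34  33  31  36  33  32  34  32  31
  35  32 105 200 230 229 227 225 223 223 225 227 227 228] R [229 229 229 229 229 229 229 229 229 214 141  27  28  32  24  25  26  33
  29  26  32  26  32  50  71  86  84  86  87  86  85  87]
285 L [ 90  81  58  48  45  43  37  38  41  39  38  40  36  32  38  35  29  31
  30  27  76 198 237 236 236 226 214 223 228 227 228 202] R [230 230 230 229 229 230 229 231 230 209  81  29  32  33  34  26  32  27
  34  26  28  34  28  30  29  28  31  30  44  70  85  86]
258 [-0.00504298 -0.02756589 -0.01      ]
392 [-0.00518998  0.03073113 -0.01      ]
394 [-0.00518963  0.0315997  -0.01      ]
```

```bash
python3 -m handwheel '[{"linear":[0.7,-4.3,-10],"yaw":0.5,"gripper":60},{"linear":[1.1,-4.3,-25],"yaw":0.5,"gripper":60},{"linear":[1.1,-4.3,-40],"yaw":0.5,"gripper":60},{"linear":[1.1,-4.3,-52],"yaw":0.5,"gripper":60},{"linear":[1.1,-4.3,-60],"yaw":0.5,"gripper":60},{"linear":[1.1,-4.3,-60],"yaw":0.5,"gripper":60},{"linear":[1.1,-4.3,-60],"yaw":0.5,"gripper":60}]'
python3 -m handwheel '[{"linear":[0,0,0],"yaw":0,"gripper":32},{"linear":[0,0,0],"yaw":0,"gripper":32},{"linear":[0,0,0],"yaw":0,"gripper":29},{"linear":[0,0,0],"yaw":0,"gripper":28},{"linear":[0,0,0],"yaw":0,"gripper":27},{"linear":[0,0,0],"yaw":0,"gripper":26}]'
```

```text
clock: 23.12
eef_pos: [0.5106, -0.295, 0.0725]
tool_rot: [[-0.079, 0.085, 0.993], [0.019, 0.996, -0.084], [-0.997, 0.012, -0.08]]
contact_force: [0.5, -0.9, 0.6]
opening: 0.0598
clock: 23.62
eef_pos: [0.5108, -0.2947, 0.0729]
tool_rot: [[-0.078, 0.086, 0.993], [0.019, 0.996, -0.084], [-0.997, 0.013, -0.08]]
contact_force: [1.3, 2.9, 1.9]
opening: 0.0263
```

```bash
python3 -m handwheel '[{"linear":[0,0,0],"yaw":0,"gripper":20},{"linear":[0,0,0],"yaw":0,"gripper":15},{"linear":[0,0,0],"yaw":0,"gripper":15},{"linear":[0,0,0],"yaw":0,"gripper":15}]'
```

```text
clock: 23.95
eef_pos: [0.5108, -0.2947, 0.0729]
tool_rot: [[-0.078, 0.086, 0.993], [0.019, 0.996, -0.085], [-0.997, 0.013, -0.08]]
contact_force: [1.0, 1.4, -0.4]
opening: 0.0258
```

```bash
python3 -m handwheel '[{"linear":[0,0,2],"yaw":0,"gripper":15},{"linear":[0,0,5],"yaw":0,"gripper":15},{"linear":[0,0,9],"yaw":0,"gripper":15},{"linear":[0,0,14],"yaw":0,"gripper":15},{"linear":[0,0,20],"yaw":0,"gripper":15},{"linear":[0,0,27],"yaw":0,"gripper":15},{"linear":[0,0,40],"yaw":0,"gripper":15},{"linear":[0,0,60],"yaw":0,"gripper":15},{"linear":[0,0,85],"yaw":0,"gripper":15},{"linear":[0,0,105],"yaw":0,"gripper":15}]'
python3 - <<'E'
from h import *
s=monitor.observe();print(s['torque'],s['eef_pos'])
E
```

```text
clock: 24.78
eef_pos: [0.511, -0.2948, 0.1804]
tool_rot: [[-0.077, 0.086, 0.993], [0.019, 0.996, -0.085], [-0.997, 0.012, -0.079]]
contact_force: [1.7, 0.1, -6.3]
opening: 0.0258
[-0.0484724  -0.17266407  0.03505605] [ 0.51100436 -0.29475242  0.18039961]
```

Holding about 0.65 kg at a 25.8 mm opening. I'll carry it high to just beyond the bore, so that the bore stays visible to the wrist camera.

```bash
python3 -m handwheel '[{"linear":[3,20,4],"yaw":0.5,"gripper":15},{"linear":[8,50,8],"yaw":1.5,"gripper":15},{"linear":[14,86,8],"yaw":2.5,"gripper":15},{"linear":[20,122,8],"yaw":3.5,"gripper":15},{"linear":[26,158,8],"yaw":4.5,"gripper":15},{"linear":[31,194,8],"yaw":5.5,"gripper":15},{"linear":[37,230,8],"yaw":6.5,"gripper":15},{"linear":[43,266,8],"yaw":7.5,"gripper":15},{"linear":[48,300,8],"yaw":8.5,"gripper":15},{"linear":[52,325,8],"yaw":9,"gripper":15}]'
python3 -m handwheel '[{"linear":[4,25,0],"yaw":1,"gripper":15},{"linear":[10,60,0],"yaw":2,"gripper":15},{"linear":[16,96,0],"yaw":3,"gripper":15},{"linear":[22,132,0],"yaw":4,"gripper":15},{"linear":[27,160,0],"yaw":5,"gripper":15},{"linear":[29,175,0],"yaw":5,"gripper":15},{"linear":[29,176,0],"yaw":5,"gripper":15},{"linear":[29,176,0],"yaw":5,"gripper":15},{"linear":[29,176,0],"yaw":5,"gripper":15}]'
cat > bore.py <<'E'
from h import *
im,p=cap('wrist','pics/wb.png');s=monitor.observe();e=s['eef_pos'];R=s['tool_rot']
print(e,'yaw',np.degrees(np.arctan2(R[1,2],R[0,2])))
u,v=proj([[.5371,.2066,.048]],p)[0].astype(int);print(u,v)
g=cv2.cvtColor(im,6);x0,y0=u-28,v-28;c=g[y0:y0+56,x0:x0+56];pl=np.median(c)
c8=cv2.resize(c,None,fx=8,fy=8,interpolation=cv2.INTER_LINEAR)
for f in(.75,.85):
    m=(c8<pl*f).astype(np.uint8)
    for k in cv2.findContours(m,0,2)[0]:
        if cv2.contourArea(k)>200*64:
            W=cast((k.reshape(-1,2)+.5)/8-.5+[x0,y0],p,.048)[:,:2]*1000;print(f,cv2.minAreaRect(W.astype(np.float32)))
E
python3 bore.py
```

```text
clock: 25.62
eef_pos: [0.5632, 0.0331, 0.1898]
tool_rot: [[-0.078, -0.073, 0.994], [0.007, 0.997, 0.074], [-0.997, 0.013, -0.077]]
contact_force: [-0.2, -0.5, -6.3]
opening: 0.0258
clock: 26.37
eef_pos: [0.5919, 0.2081, 0.19]
tool_rot: [[-0.079, -0.16, 0.984], [-0.001, 0.987, 0.16], [-0.997, 0.012, -0.078]]
contact_force: [0.5, -0.4, -7.1]
opening: 0.0258
[0.59194689 0.20773752 0.1899816 ] yaw 9.193732278816235
329 164
0.75 ((538.036376953125, 205.47154235839844), (17.67531967163086, 18.111703872680664), 9.1373872756958)
0.85 ((538.2525634765625, 205.66455078125), (18.73820686340332, 19.61054801940918), 9.153023719787598)
```

```bash
python3 -m handwheel '[{"linear":[-20,-1.2,-5],"yaw":0,"gripper":15},{"linear":[-40,-2.4,-10],"yaw":0,"gripper":15},{"linear":[-52,-3.4,-20],"yaw":0,"gripper":15},{"linear":[-54.7,-3.4,-35],"yaw":0,"gripper":15},{"linear":[-54.7,-3.4,-50],"yaw":0,"gripper":15},{"linear":[-54.7,-3.4,-62],"yaw":0,"gripper":15},{"linear":[-54.7,-3.4,-67],"yaw":0,"gripper":15},{"linear":[-54.7,-3.4,-67],"yaw":0,"gripper":15},{"linear":[-54.7,-3.4,-67],"yaw":0,"gripper":15}]'
```

```text
clock: 27.17
eef_pos: [0.5376, 0.2039, 0.1232]
tool_rot: [[-0.079, -0.158, 0.984], [-0.0, 0.987, 0.159], [-0.997, 0.012, -0.078]]
contact_force: [-0.8, -0.4, -7.4]
opening: 0.0255
```

```bash
python3 -m handwheel '[{"linear":[0,0,-3],"yaw":0,"gripper":15},{"linear":[0,0,-6],"yaw":0,"gripper":15},{"linear":[0,0,-8],"yaw":0,"gripper":15},{"linear":[0,0,-10],"yaw":0,"gripper":15},{"linear":[0,0,-11],"yaw":0,"gripper":15}]'|grep -E 'eef|force'
python3 -m handwheel '[{"linear":[0,0,-1.5],"yaw":0,"gripper":15},{"linear":[0,0,-3],"yaw":0,"gripper":15},{"linear":[0,0,-4],"yaw":0,"gripper":15}]'
python3 - <<'E'
from h import *
print(monitor.observe()['torque'])
E
```

```text
eef_pos: [0.5375, 0.204, 0.112]
contact_force: [0.2, -0.4, -6.9]
clock: 27.83
eef_pos: [0.5371, 0.2039, 0.1078]
tool_rot: [[-0.08, -0.158, 0.984], [-0.001, 0.987, 0.159], [-0.997, 0.012, -0.079]]
contact_force: [-1.3, -0.2, -4.7]
opening: 0.0257
[-0.00583104  0.19702359  0.02096586]
```

```bash
python3 -m handwheel '[{"linear":[-0.5,0,-1],"yaw":0,"gripper":15},{"linear":[-0.5,0,-2],"yaw":0,"gripper":15},{"linear":[-0.5,0,-3],"yaw":0,"gripper":15}]'|grep -E 'eef|force'
python3 -m handwheel '[{"linear":[0,0,-1],"yaw":0,"gripper":15},{"linear":[0,0,-2],"yaw":0,"gripper":15},{"linear":[0,0,-3],"yaw":0,"gripper":15}]'
python3 - <<'E'
from h import *
print(monitor.observe()['torque'])
E
```

```text
eef_pos: [0.5367, 0.204, 0.1047]
contact_force: [-1.0, 0.0, -6.8]
clock: 28.33
eef_pos: [0.5368, 0.204, 0.1016]
tool_rot: [[-0.079, -0.158, 0.984], [-0.001, 0.987, 0.159], [-0.997, 0.012, -0.078]]
contact_force: [0.8, 0.5, -7.5]
opening: 0.0257
[ 0.06232029 -0.08281297  0.04687223]
```

Entering freely. I'll lower the rest of the way, with home expected at TCP z ≈ 0.093.

```bash
python3 -m handwheel '[{"linear":[0,0,-1.5],"yaw":0,"gripper":15},{"linear":[0,0,-3],"yaw":0,"gripper":15},{"linear":[0,0,-4.5],"yaw":0,"gripper":15},{"linear":[0,0,-6],"yaw":0,"gripper":15}]'|grep -E 'eef|force'
python3 -m handwheel '[{"linear":[0,0,-1],"yaw":0,"gripper":15},{"linear":[0,0,-2],"yaw":0,"gripper":15}]'|grep -E 'eef|force'
python3 -m handwheel '[{"linear":[0,0,-0.7],"yaw":0,"gripper":15},{"linear":[0,0,-1],"yaw":0,"gripper":15}]'|grep -E 'eef|force'
```

```text
eef_pos: [0.5368, 0.204, 0.0954]
contact_force: [0.0, 0.1, -6.4]
eef_pos: [0.5368, 0.204, 0.0932]
contact_force: [0.3, 0.4, -2.5]
eef_pos: [0.5373, 0.2041, 0.0929]
contact_force: [-0.9, -0.6, 4.2]
```

The collar is home at exactly the predicted height. I'll release, rise and measure the screws.

```bash
python3 -m handwheel '[{"linear":[0,0,0.5],"yaw":0,"gripper":30},{"linear":[0,0,0.5],"yaw":0,"gripper":35},{"linear":[0,0,0.5],"yaw":0,"gripper":60},{"linear":[0,0,0.5],"yaw":0,"gripper":60},{"linear":[0,0,0.5],"yaw":0,"gripper":60},{"linear":[0,0,0.5],"yaw":0,"gripper":60}]'|grep -E 'eef|force|open'
python3 -m handwheel '[{"linear":[0,0,8],"yaw":0,"gripper":60},{"linear":[0,0,20],"yaw":0,"gripper":60},{"linear":[0,0,45],"yaw":0,"gripper":60},{"linear":[10,0,70],"yaw":0,"gripper":0},{"linear":[30,5,80],"yaw":0,"gripper":0},{"linear":[45,7,80],"yaw":0,"gripper":0},{"linear":[45,7,80],"yaw":0,"gripper":0},{"linear":[45,7,80],"yaw":0,"gripper":0}]'
cat > carr.py <<'E'
import screws as S
from screws import *
a=np.radians(9.2);S.ex=np.array([np.cos(a),np.sin(a),0]);S.ey=np.array([-np.sin(a),np.cos(a),0])
im,p=cap('wrist','pics/wc.png');print(monitor.observe()['eef_pos'])
C=np.array([.5375,.2060,.082]);print(proj([C],p)[0]);screws(im,p,C)
u,v=proj([C+[0,0,.024]],p)[0].astype(int);g=cv2.cvtColor(im,6)
w=(g[v-25:v+25,u-25:u+25]<80).astype(np.uint8);n,l,st,ce=cv2.connectedComponentsWithStats(w)
for i in range(1,n):
    if 20<st[i,4]<200 and max(st[i,2:4])<16:print('hole?',st[i],ce[i]+[u-25,v-25],cast([ce[i]+[u-25,v-25]],p,.106))
E
python3 carr.py
```

```text
eef_pos: [0.5373, 0.2042, 0.0935]
contact_force: [-0.7, -0.2, -0.1]
opening: 0.0589
clock: 30.17
eef_pos: [0.5826, 0.2112, 0.1743]
tool_rot: [[-0.078, -0.158, 0.984], [-0.0, 0.987, 0.159], [-0.997, 0.012, -0.077]]
contact_force: [-0.1, -0.6, -1.2]
opening: 0.0291
[0.58170265 0.21093083 0.17370035]
[323.8031179  178.98707421]
[315. 132.  14.] -30.2 -5.6 deg -169.0
[368. 195.  13.] 10.7 29.6 deg 70.0
[316. 219.  17.] 26.8 -5.4 deg -11.0
[289. 210.  13.] 20.6 -23.5 deg -49.0
[330. 219.  15.] 26.9 4.1 deg 9.0
[365. 173.  15.] -3.8 27.3 deg 98.0
hole? [21 22  9 10 67] [324.19402985 182.71641791] [[0.53843103 0.20614659 0.106     ]]
hole? [ 7 43 14  7 38] [311.92105263 202.76315789] [[0.55160633 0.20066221 0.106     ]]
```

The wheel stands centred: its hexagon hole is at (0.5384, 0.2061) against the bore at (0.538, 0.206). The screws are at 70°, 191° and −49°. Next is the light push check on the 70° screw.

```bash
python3 -m handwheel '[{"linear":[-25,9,0],"yaw":0,"gripper":0},{"linear":[-50,18,0],"yaw":0,"gripper":0},{"linear":[-68,25,-10],"yaw":0,"gripper":0},{"linear":[-68,25,-40],"yaw":0,"gripper":0},{"linear":[-68,25,-70],"yaw":0,"gripper":0},{"linear":[-68,25,-88],"yaw":0,"gripper":0},{"linear":[-68,25,-93],"yaw":0,"gripper":0},{"linear":[-68,25,-93],"yaw":0,"gripper":0}]'
```

```text
clock: 30.88
eef_pos: [0.5118, 0.2353, 0.0794]
tool_rot: [[-0.083, -0.158, 0.984], [-0.002, 0.987, 0.159], [-0.997, 0.011, -0.082]]
contact_force: [-0.3, 0.3, -0.6]
opening: 0.0009
```

```bash
python3 -m handwheel '[{"linear":[2.5,0.4,0],"yaw":0,"gripper":0},{"linear":[5,0.8,0],"yaw":0,"gripper":0},{"linear":[7.4,1.2,0],"yaw":0,"gripper":0},{"linear":[9.9,1.6,0],"yaw":0,"gripper":0},{"linear":[12.3,2,0],"yaw":0,"gripper":0},{"linear":[14.3,2.2,0],"yaw":0,"gripper":0},{"linear":[16.3,2.4,0],"yaw":0,"gripper":0},{"linear":[18.3,2.5,0],"yaw":0,"gripper":0},{"linear":[20.3,2.5,0],"yaw":0,"gripper":0}]'|grep -E 'eef|force'
python3 -m handwheel '[{"linear":[2,0.1,0],"yaw":0,"gripper":0},{"linear":[4,0.1,0],"yaw":0,"gripper":0},{"linear":[6,0,0],"yaw":0,"gripper":0},{"linear":[8,-0.2,0],"yaw":0,"gripper":0}]'|grep -E 'eef|force'
python3 -m handwheel '[{"linear":[-4,-0.5,1],"yaw":0,"gripper":0},{"linear":[-12,-1.5,8],"yaw":0,"gripper":0},{"linear":[-12,-1.5,30],"yaw":0,"gripper":0},{"linear":[0,-10,65],"yaw":0,"gripper":0},{"linear":[30,-25,90],"yaw":0,"gripper":0},{"linear":[42,-35,95],"yaw":0,"gripper":0},{"linear":[42,-35,95],"yaw":0,"gripper":0},{"linear":[42,-35,95],"yaw":0,"gripper":0}]'|grep -E 'eef|force'
python3 carr.py
```

```text
eef_pos: [0.5321, 0.2377, 0.0794]
contact_force: [-0.5, -0.6, 1.0]
eef_pos: [0.5399, 0.2372, 0.0792]
contact_force: [-2.2, -0.9, -0.5]
eef_pos: [0.5817, 0.2018, 0.1743]
contact_force: [-0.5, 0.1, -0.8]
[0.580613   0.20203495 0.1734579 ]
[337.56130349 183.36635832]
[292. 197.  14.] 8.9 -30.5 deg -74.0
[349. 138.  14.] -29.4 7.4 deg 166.0
[370. 216.  13.] 22.1 22.0 deg 45.0
[311. 145.  18.] -25.0 -17.4 deg -145.0
hole? [21 24  9  8 62] [339.01612903 187.33870968] [[0.53849608 0.20601185 0.106     ]]
```

The rim turned 25° under roughly 1–2.4 N and the wheel stayed seated. A last look at the two binding wheels before handing in.

```bash
python3 -m handwheel '[{"linear":[0,-38,12],"yaw":-1.4,"gripper":0},{"linear":[0,-77,25],"yaw":-2.8,"gripper":0},{"linear":[0,-116,38],"yaw":-4.2,"gripper":0},{"linear":[0,-155,50],"yaw":-5.6,"gripper":0},{"linear":[0,-194,63],"yaw":-7,"gripper":0},{"linear":[0,-233,75],"yaw":-8.4,"gripper":0},{"linear":[0,-270,88],"yaw":-9.8,"gripper":0},{"linear":[0,-300,100],"yaw":-11.2,"gripper":0},{"linear":[0,-320,110],"yaw":-12.6,"gripper":0},{"linear":[0,-320,110],"yaw":-14,"gripper":0}]'|grep -E 'clock|eef|force'
python3 - <<'E'
from screws import *
im,p=cap('wrist','pics/wf.png');g=cv2.cvtColor(im,6)
for n,X in dict(A=(.5109,-.2924),B=(.5207,-.1731),C=(.5311,-.0535)).items():
    u,v=proj([[*X,.086]],p)[0].astype(int);print(n,u,v)
    w=(g[v-12:v+13,u-12:u+13]<100).astype(np.uint8);k,l,st,ce=cv2.connectedComponentsWithStats(w)
    for i in range(1,k):
        if 4<=st[i,4]<60:print(' hole',st[i],cast([ce[i]+[u-12,v-12]],p,.086).round(4))
    screws(im,p,np.array([*X,.062]))
E
```

```text
clock: 33.52
eef_pos: [0.5801, -0.1206, 0.284]
contact_force: [-0.3, -0.0, 0.7]
A 127 165
B 258 164
[258. 133.  13.] -30.2 -3.2 deg -174.0
[295. 176.  12.] 11.2 31.8 deg 71.0
[257. 192.  15.] 26.8 -6.3 deg -13.0
[293. 164.  17.] -0.5 30.1 deg 91.0
[246. 197.  18.] 31.7 -17.4 deg -29.0
C 388 164
 hole [ 0  0 11 10 43] [[ 0.5213 -0.0618  0.086 ]]
 hole [16  0  9  6 20] [[ 0.5218 -0.0447  0.086 ]]
 hole [10 10  7  7 39] [[ 0.5321 -0.053   0.086 ]]
 hole [ 0 18  5  7 17] [[ 0.5391 -0.0645  0.086 ]]
 hole [22 21  3  4  7] [[ 0.5415 -0.044   0.086 ]]
[381. 132.  13.] -30.8 -3.9 deg -173.0
[411. 178.  12.] 13.7 26.8 deg 63.0
[358. 184.  11.] 19.3 -25.8 deg -53.0
```

Run:
```python
from h import *
p=vision.camera_params('wrist');g=cv2.cvtColor(cv2.imread('pics/wf.png'),6)
w=g[152:177,246:271];
for t in(120,140,160,180):
    k,l,st,ce=cv2.connectedComponentsWithStats((w<t).astype(np.uint8))
    for i in range(1,k):
        if 8<=st[i,4]<80 and abs(ce[i]-12).max()<7:print(t,st[i],cast([ce[i]+[246,152]],p,.086).round(4))
```

```text
140 [12 12  4  6 19] [[ 0.5214 -0.1699  0.086 ]]
160 [11 11  6  7 31] [[ 0.5213 -0.1698  0.086 ]]
180 [10 11  7  7 38] [[ 0.5213 -0.17    0.086 ]]
```

C is upright, within 1 mm of where it was. B's hexagon top seems about 3 mm off towards +y, so I'll recheck it from closer, using the four plate holes around B as a reference.

```bash
python3 -m handwheel '[{"linear":[-3,-20,-35],"yaw":0,"gripper":0},{"linear":[-6,-40,-65],"yaw":0,"gripper":0},{"linear":[-6,-54,-95],"yaw":0,"gripper":0},{"linear":[-6,-54,-95],"yaw":0,"gripper":0},{"linear":[-6,-54,-95],"yaw":0,"gripper":0},{"linear":[-6,-54,-95],"yaw":0,"gripper":0}]'|grep -E 'clock|eef|force'
cat > chk.py <<'E'
from screws import *
im,p=cap('wrist','pics/wg.png');g=cv2.cvtColor(im,6);B=np.array([.5205,-.1727,0]);R=.012
def dark(X,r,amin,amax):
    u,v=proj([X],p)[0].astype(int);y0,x0=max(v-r,0),max(u-r,0);w=g[y0:v+r,x0:u+r]
    if w.size==0:return print('  out',u,v)
    m=(w<np.median(w)*.75).astype(np.uint8);k,l,st,ce=cv2.connectedComponentsWithStats(m)
    for i in range(1,k):
        if amin<st[i,4]<amax and .7<st[i,2]/st[i,3]<1.4:
            c=cast([ce[i]+[x0,y0]],p,X[2])[0];d=c-B;print('  ',st[i,2:],ce[i]+[x0,y0],'rack xy mm',round(d@ex*1000,1),round(d@ey*1000,1))
print('hex');dark(B+[0,0,.086],14,12,150)
for a in(-.035,.035):
    for b in(-.06,.06):print('plate',a,b);dark(B+a*ex+b*ey+[0,0,.028],22,40,250)
screws(im,p,B+[0,0,.062])
E
python3 chk.py
```

```text
clock: 34.07
eef_pos: [0.5741, -0.1709, 0.1882]
contact_force: [0.6, 0.9, 0.4]
hex
   [ 5  5 15] [322.66666667 155.33333333] rack xy mm -8.9 8.0
   [ 8  9 59] [310.52542373 170.93220339] rack xy mm 1.5 -0.5
plate -0.035 -0.06
   [ 12  13 122] [237.7704918  125.96721311] rack xy mm -33.4 -60.5
plate -0.035 0.06
   [ 13  13 123] [385.05691057 125.15447154] rack xy mm -33.6 59.5
plate 0.035 -0.06
   [ 14  12 119] [241.87394958 211.42857143] rack xy mm 36.5 -60.3
plate 0.035 0.06
   [ 12  11 101] [383.26732673 209.91089109] rack xy mm 36.0 59.5
[304. 127.  13.] -29.7 -5.4 deg -170.0
[338. 133.  15.] -25.3 19.5 deg 142.0
[286. 142.  16.] -19.0 -18.8 deg -135.0
[351. 185.  11.] 12.8 29.3 deg 66.0
[292. 198.  19.] 22.3 -15.3 deg -34.0
[280. 198.  11.] 22.2 -24.3 deg -48.0
```

B is upright: its hexagon top is at (1.5, −0.5) mm and the plate-hole centre at (1.4, −0.5) mm. Handing in.

Run:
```python
from h import *
print(order.finish_job())
```

```text
the job is handed in; nothing more can be done
None
```

The free-running wheel is fitted in the carriage bore and still turns under a light touch, and the two that bind are standing in the rack. The job was handed in at about 34 s of the 67 s allowed; the system gave no verdict.

- **Feel test:** I turned all three rims one way only. The middle and left wheels bind: each needed about 7–9 N and ended turned about 45–48°. The right-hand wheel needed only about 1–1.7 N over some 50°, so it is the free one.
- **Fitting:** I carried the free wheel by its hexagon and lowered it until the collar sat at the predicted height. The reading at the end was about 11 N more than the hanging weight. After release, its hexagon centre was within about 1 mm of the bore.
- **Check in the bore:** A push on a screw head turned the rim a further 25° at roughly 1–2.4 N, and the wheel stayed seated.
- **Last look at the rack:** Both binding wheels stand upright. One far view showed the middle wheel's top about 3 mm off, but a closer view against the rack plate's holes showed it within 0.2 mm of upright.

**What disagreed or went wrong:**
- The fingertips stand only about 4 mm ahead of the TCP, not 25 mm. My first pass went over the screw, so I found the true height by touching the rack plate at about 31 N.
- My first push on the left wheel reached about 17 N, under the 20 N limit, before I backed off and slowed down.
- The tool had pitched about 4.5° by the time I gripped the wheel. It pitched about the jaw axis, and I saw no effect on the wheel.
- The bystanders were not re-measured at the end.

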